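# Build the staggered cooling stack on the splined hub

## Task

Finish the cooling stack: one comb-ended fin plate is already on the splined hub, so slide on a spacer plate (narrow tongue), then the loose fin plate, then the other spacer, each turned so that its tab points the opposite way to that of the plate just below it. Lower every plate down the hub by hand rather than dropping it, until it lies fully home and flat on the one below, and let go. Do not shift or tip the fan, the jar or the two open driver housings.

Things in the scene. Friction and masses are not known exactly. Their poses are not given: they have to be found in the camera images.
- hub_seat (a point): Fixed upright splined steel hub on a round black nest (110 mm across, 12 mm high). Point on the hub's axis, level with the top of the fin plate already fitted, 40 mm over the bench: the next plate's underside rests here, the later ones 10 and 20 mm higher. Local x points along the fitted plate's comb (its tab, 84 mm wide, ending 88 mm from the axis), z up.
- hub_top (a point): Top of the hub, on its axis, 57 mm over hub_seat. Core 32 mm thick, coned to 18 mm over its top 12 mm. Four 10 mm wide teeth along hub_seat's +-x, +-y, 44 mm tip to tip, full width up to 38 mm over hub_seat, then rising to a ridge at 43 mm: cone and ridges lead a plate in. Play: 1.75 mm all round, about 4 degrees of turn; a plate goes on in any quarter turn.
- spacer_a_center (a point): Loose spacer plate, plain aluminium, 10 mm thick, 104 mm long, 0.1-0.17 kg, same as spacer_b. Its tab is one narrow tongue, 26 mm wide, ending 66 mm from the bore centre; blunt end 38 mm behind it. Point: bore centre, half-way up; local x to the tab, z up. Centre of mass about 10 mm towards the tab. Lies flat on the bench, turned at random.
- spacer_a_tab (a point): Point on the tab of spacer_a, 55 mm from its bore centre along local x, half-way up. Both flanks of each loose plate are straight, 64 mm apart (along local y), from 38 mm behind to 44 mm ahead of the bore centre: pinch across them from above.
- spacer_b_center (a point): Loose spacer plate, plain aluminium, 10 mm thick, 104 mm long, 0.1-0.17 kg, same as spacer_a. Its tab is one narrow tongue, 26 mm wide, ending 66 mm from the bore centre; blunt end 38 mm behind it. Point: bore centre, half-way up; local x to the tab, z up. Centre of mass about 10 mm towards the tab. Lies flat on the bench, turned at random.
- spacer_b_tab (a point): Point on the tab of spacer_b, 55 mm from its bore centre along local x, half-way up. Each plate's bore is a 48 mm square with four inward teeth on the diagonals (tips 17.75 mm from the centre, 18 mm wide), so slots lie along local +-x and +-y.
- fin_plate_center (a point): Loose fin plate, plain aluminium, 10 mm thick, 126 mm long, 0.15-0.25 kg. Its tab is a comb: an 84 mm wide bar with four tines, from 44 to 88 mm from the bore centre; blunt end 38 mm behind it. Point: bore centre, half-way up; local x to the comb, z up. Centre of mass about 27 mm towards the comb. Flanks and bore as on the spacers. Lies flat on the bench, turned at random.
- fin_plate_tab (a point): Point on the tab of fin_plate, 55 mm from its bore centre along local x, half-way up. The comb's tines point this way.
- fan: Bystander: small light-blue desk fan standing loose on the bench, 170 mm tall; round foot 90 mm across, head 120 mm across and 45 mm deep (its axis along local x). Origin under the foot's centre. Leave alone.
- jar: Bystander: pale plastic jar of flux with a black cap, closed, 54 mm across, 68 mm tall, loose on the bench. Origin under its centre. Leave alone.
- housing_a: Bystander: open black driver housing with yellow parts inside, 130 x 64 x 40 mm, length along local x, loose on the bench. Origin under its centre. Leave alone.
- housing_b: Bystander: second driver housing, same as housing a. Leave alone.
Mind the look-alikes: they are no part of the job. What is shaped like the part that bears spacer_a_center but brown is not meant. What is shaped like the part that bears fin_plate_center but yellow is not meant.

How it is judged:
On the way, in this order (a step that is already met when the one before it is completed fails the run):
1. a spacer plate lies home on the fitted fin plate, tongue opposite to its comb (((horizontal distance between spacer_a_center and hub_seat below 0.004 m and z of spacer_a_center in the frame of hub_seat between 0.002 and 0.008 m and x of spacer_a_tab in the frame of hub_seat below -0.045 m and angle between the x axis of spacer_a_center and the x axis of hub_seat, either way round below 0.12 rad and angle between spacer_a_center's own z axis and vertical below 0.06 rad) or (horizontal distance between spacer_b_center and hub_seat below 0.004 m and z of spacer_b_center in the frame of hub_seat between 0.002 and 0.008 m and x of spacer_b_tab in the frame of hub_seat below -0.045 m and angle between the x axis of spacer_b_center and the x axis of hub_seat, either way round below 0.12 rad and angle between spacer_b_center's own z axis and vertical below 0.06 rad))), for 0.2 s.
2. the loose fin plate lies home on that spacer, comb opposite to its tongue (over the fitted plate's comb) (horizontal distance between fin_plate_center and hub_seat below 0.004 m and z of fin_plate_center in the frame of hub_seat between 0.012 and 0.018 m and x of fin_plate_tab in the frame of hub_seat above 0.045 m and angle between the x axis of fin_plate_center and the x axis of hub_seat, either way round below 0.12 rad and angle between fin_plate_center's own z axis and vertical below 0.06 rad), for 0.2 s.
3. the other spacer lies home on top, tongue opposite to the comb below it (((horizontal distance between each of spacer_a_center, spacer_b_center and hub_seat below 0.004 m and z of spacer_a_center in the frame of hub_seat between 0.002 and 0.008 m and x of each of spacer_a_tab, spacer_b_tab in the frame of hub_seat below -0.045 m and angle between the x axis of each of spacer_a_center, spacer_b_center and the x axis of hub_seat, either way round below 0.12 rad and angle between each of spacer_a_center, spacer_b_center's own z axis and vertical below 0.06 rad and z of spacer_b_center in the frame of hub_seat between 0.022 and 0.028 m) or (horizontal distance between each of spacer_b_center, spacer_a_center and hub_seat below 0.004 m and z of spacer_b_center in the frame of hub_seat between 0.002 and 0.008 m and x of each of spacer_b_tab, spacer_a_tab in the frame of hub_seat below -0.045 m and angle between the x axis of each of spacer_b_center, spacer_a_center and the x axis of hub_seat, either way round below 0.12 rad and angle between each of spacer_b_center, spacer_a_center's own z axis and vertical below 0.06 rad and z of spacer_a_center in the frame of hub_seat between 0.022 and 0.028 m))), for 0.2 s.
At the end, for the whole second after the job is handed in: On the hub from below: fitted fin, a spacer, the loose fin, the other spacer, tabs alternating (tongues opposite to the fitted comb, loose comb over it); each within 4 mm of the axis, 3 mm of its home height, 0.12 rad of yaw, 0.06 rad of tilt; at rest, released (all of step 2 and ((horizontal distance between each of spacer_a_center, spacer_b_center and hub_seat below 0.004 m and z of spacer_a_center in the frame of hub_seat between 0.002 and 0.008 m and x of each of spacer_a_tab, spacer_b_tab in the frame of hub_seat below -0.045 m and angle between the x axis of each of spacer_a_center, spacer_b_center and the x axis of hub_seat, either way round below 0.12 rad and angle between each of spacer_a_center, spacer_b_center's own z axis and vertical below 0.06 rad and z of spacer_b_center in the frame of hub_seat between 0.022 and 0.028 m) or (horizontal distance between each of spacer_b_center, spacer_a_center and hub_seat below 0.004 m and z of spacer_b_center in the frame of hub_seat between 0.002 and 0.008 m and x of each of spacer_b_tab, spacer_a_tab in the frame of hub_seat below -0.045 m and angle between the x axis of each of spacer_b_center, spacer_a_center and the x axis of hub_seat, either way round below 0.12 rad and angle between each of spacer_b_center, spacer_a_center's own z axis and vertical below 0.06 rad and z of spacer_a_center in the frame of hub_seat between 0.022 and 0.028 m)) and linear speed of each of spacer_a, fin_plate, spacer_b below 0.02 m/s); the robot touches nothing.
It fails at once if a bystander was shifted by more than 15 mm or tipped (distance of any of fan, jar, housing_a, housing_b from where it was at the start of the episode above 0.015 m or angle between any of fan, jar, housing_a, housing_b's own z axis and vertical above 0.25 rad).
It fails at once if a plate was dropped down the hub (falling faster than 0.6 m/s) ((horizontal distance between spacer_a_center and hub_seat below 0.02 m and z of spacer_a_center in the frame of hub_seat below 0.07 m and linear speed of spacer_a above 0.6 m/s) or (horizontal distance between fin_plate_center and hub_seat below 0.02 m and z of fin_plate_center in the frame of hub_seat below 0.07 m and linear speed of fin_plate above 0.6 m/s) or (horizontal distance between spacer_b_center and hub_seat below 0.02 m and z of spacer_b_center in the frame of hub_seat below 0.07 m and linear speed of spacer_b above 0.6 m/s)).
It also fails if it takes over 72 s, if anything falls off the work surface, if the arm or the gripper's body presses on something with over 40 N, if the wrist force passes 120 N, or if a joint passes its speed limit or range.

## Robot

A 7-joint arm with a two-finger parallel gripper is mounted at the origin on the work surface. World frame = base frame: x ahead of the robot, y to its left, z up, the work surface at z = 0. Lengths are in m, angles in rad, forces in N, time in s.
With the tool pointing down it reaches from about 0.4 to 0.85 m from the base axis. Payload 10.4 kg.
Tool frame: the origin (TCP) lies at the very end of the fingers, on their centre line; the grasp point (between the pads) lies 19 mm behind it (manip.grip_depth is the distance from the TCP to the grasp point, in m); z points along the fingers, x is the direction in which the jaws open and shut, and the axes are right-handed (so a half turn about z gives the same grasp; the last joint's range is limited). The gripper opens to 85 mm and grips with 20 to 120 N. Pads are 22 mm wide; open, the fingers measure 114 mm over their backs; the gripper's body (76 mm by 85 mm) begins 54 mm behind the grasp point. The pads swing forward as they close: fully open they stand 13 mm farther back than shut.
Start: joints at [-0.023, 0.332, -0.065, 1.46, 0.022, 1.35, -0.088], TCP at [0.625, 0, 0.231] pointing down, gripper open.
Joint ranges: [-2.6, 2.6], [-0.5, 2.12], [-1.47, 1.34], [0.16, 2.42], [-1.27, 4.41], [0.06, 2.06], [-2.6, 2.6]. Speed limits (rad/s): [2.22, 2.22, 2.79, 2.79, 3.14, 3.14, 3.14].

## Interface

Orientations are given as a unit quaternion [x, y, z, w].
In Python, from workcell import manip, cams gives the robot as it stands. The module is installed in compiled form; this text tells all that it offers.
- The arm moves only by the tool move_arm, never from a script. Its arguments are lists of equal length, an entry for each row: "claw": the opening, from 0 (shut) to 1 (fully open); "dp": the shift along the tool's x, y, z as a fraction of full scale, a list of three; "turn": the turn, a rotation vector about the tool's x, y, z as a fraction of full scale, a list of three. A call has 1 to 8 rows; each row shifts and turns the commanded pose from where the row before left it, along the tool's axes as they then stand; what a row does not reach is not made up. Full scale, the value 1, is 200 mm for a shift and 45 degrees for a turn. A row lasts 1/12 s, in which the tool goes at most 41.7 mm and 7.16 degrees, less where a joint would pass 70% of its speed; a pose out of reach is approached as far as the arm can. A call with a number of a shift or a turn outside -1 to 1 is refused whole. A call with a gripper value outside its range is refused whole. The fingers move at their own pace and stop on an object; "grip_force" is the grip in N (left out, the last holds). Time passes only in rows, so rows that do not move let the fingers close. It gives the time, the measured TCP pose, the force and the opening at its end, in the units of the state.
- manip.get_obs(): the state, without advancing time (a new reading comes with each control period).
- cams.camera(name): name is "scene" or "side" or "wrist"; returns the picture (384x512x3 uint8, red, green, blue); there is no depth.
- cams.camera_info(name): a dict with "fx", "fy", "cx", "cy" (pixels), "dist" ([k1, k2, p1, p2, k3] as OpenCV has them; the pictures are not rectified), "pose" (4x4, takes a point from camera to world coordinates); the wrist camera has in their place "tool_from_camera" (4x4, takes a point from camera to tool coordinates, whose origin is the TCP and whose axes are the tool frame's). Camera axes: x right, y down, z forward; pixel columns grow to the right and rows downward; lengths in m; the calibration is good to about 2 mm. A picture is of the moment at which its call begins: read the wrist's pose just before it. camera_info takes no time and is no camera call.
- manip.hand_in(): hands the job in, once; it reports no verdict.
The state is a dict: "clock": time; "joint_pos": joint angles; "joint_velocities": joint speeds; "tau": joint torques, N m; "position": TCP position; "ee_rot": TCP orientation; "ft_force": force on the tool from outside, world axes, zero at the start; "torque": the same for the moment, N m; "grip_width": opening from 0.0 (shut) to 1.0 (fully open).
Only numpy, scipy, OpenCV 4.12 (cv2) and the standard library are available. Lean on these libraries where they do the work, as an engineer would, in place of code of your own. Each camera call takes 0.05 s, during which the arm holds its last target.

## Working session

There is one attempt and no reset: what is moved stays moved. The work goes in short steps, Python scripts to look and compute and a tool call to move; the robot and the scene stay as the last step left them, time stands still between calls to the robot, and variables do not carry over. Pictures are saved under pics/ and viewed, and the job is handed in when it is done.

Besides the shell and the picture viewer there is one more tool, called after "Emit:" as a command line: name --argument value ..., lists and objects as JSON in quotes. move_arm: Moves the arm, as the interface text tells. Shift numbers are shares of 200 mm and turn numbers shares of 45 degrees, none past 1 either way. Its arguments: {"type":"object","properties":{"claw":{"type":"array","items":{"type":"number"}},"dp":{"type":"array","items":{"type":"array","items":{"type":"number"}}},"turn":{"type":"array","items":{"type":"array","items":{"type":"number"}}},"grip_force":{"type":"number"}},"required":["claw","dp","turn"]}

```bash
mkdir -p pics; cat > h.py <<'E'
import numpy as np, cv2
from workcell import manip, cams
def snap(n,f):
    o=manip.get_obs(); im=cams.camera(n); cv2.imwrite('pics/'+f,im[:,:,::-1].copy()); return o,im
E
python3 - <<'E'
from h import *
np.set_printoptions(precision=4,suppress=True)
for n in ['scene','side','wrist']:
    snap(n,n+'0.png'); print(n,cams.camera_info(n))
print(manip.get_obs(),manip.grip_depth)
E
```

```text
scene {'fx': 366.9629183548112, 'fy': 366.9629183548112, 'cx': 259.0159570981442, 'cy': 188.99384328031508, 'dist': array([0.0377, 0.    , 0.    , 0.    , 0.    ]), 'pose': array([[ 0.5592,  0.692 , -0.4565,  0.9573],
       [ 0.829 , -0.4617,  0.3156, -0.3177],
       [ 0.0076, -0.555 , -0.8318,  0.8674],
       [ 0.    ,  0.    ,  0.    ,  1.    ]])}
side {'fx': 436.73354156519304, 'fy': 436.73354156519304, 'cx': 257.6761876188506, 'cy': 195.21473154254278, 'dist': array([-0.1512,  0.    ,  0.    ,  0.    ,  0.    ]), 'pose': array([[-0.9879, -0.1124,  0.1069,  0.3944],
       [-0.1544,  0.649 , -0.7449,  0.9815],
       [ 0.0143, -0.7524, -0.6585,  0.9429],
       [ 0.    ,  0.    ,  0.    ,  1.    ]])}
wrist {'fx': 311.47895851533355, 'fy': 311.47895851533355, 'cx': 256.9412935963902, 'cy': 196.74404743217087, 'dist': array([-0.0419,  0.    ,  0.    ,  0.    ,  0.    ]), 'tool_from_camera': array([[ 1.    ,  0.001 , -0.0015, -0.0001],
       [-0.0005,  0.9526,  0.3043, -0.0778],
       [ 0.0017, -0.3043,  0.9526, -0.1434],
       [ 0.    ,  0.    ,  0.    ,  1.    ]])}
{'clock': 0.15, 'joint_pos': array([-0.0226,  0.3328, -0.0647,  1.4607,  0.0216,  1.3499, -0.0885]), 'joint_velocities': array([-0.0013, -0.0024,  0.0009, -0.0041, -0.0007,  0.0005, -0.0016]), 'tau': array([  0.0011, -62.583 ,   0.0495, -39.1854,   0.0163,   0.0074,
        -0.    ]), 'position': array([ 0.6247, -0.    ,  0.2307]), 'ee_rot': array([ 1.    , -0.    , -0.0005,  0.    ]), 'ft_force': array([0.1673, 0.3081, 1.1166]), 'torque': array([-0.0016,  0.0212,  0.0008]), 'grip_width': 1.0000293324913416} 0.0187
```

View pics/scene0.png

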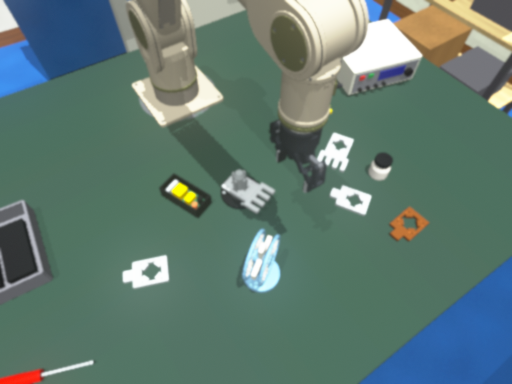

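View pics/side0.png

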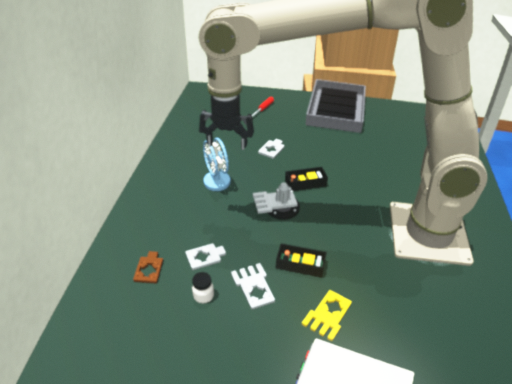

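View pics/wrist0.png

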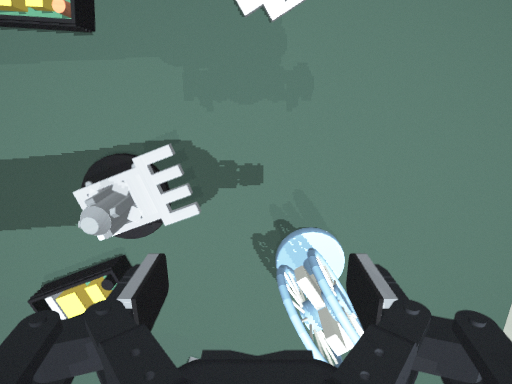

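```bash
cat >> h.py <<'E'
np.set_printoptions(precision=4,suppress=True)
from scipy.spatial.transform import Rotation as R
def pose(n,o=None):
    c=cams.camera_info(n)
    if n!='wrist': T=c['pose']
    else:
        T0=np.eye(4);T0[:3,:3]=R.from_quat(o['ee_rot']).as_matrix();T0[:3,3]=o['position'];T=T0@c['tool_from_camera']
    K=np.array([[c['fx'],0,c['cx']],[0,c['fy'],c['cy']],[0,0,1]]);return K,c['dist'],T
def pix2w(n,uv,z,o=None):
    K,d,T=pose(n,o)
    p=cv2.undistortPoints(np.array(uv,float).reshape(-1,1,2),K,d).reshape(-1,2)
    r=np.c_[p,np.ones(len(p))]@T[:3,:3].T
    return T[:3,3]+r*((z-T[2,3])/r[:,2])[:,None]
def w2pix(n,X,o=None):
    K,d,T=pose(n,o)
    Ti=np.linalg.inv(T)
    return cv2.projectPoints(np.array(X,float).reshape(-1,1,3),cv2.Rodrigues(Ti[:3,:3])[0],Ti[:3,3],K,d)[0].reshape(-1,2)
def ortho(n,im,x0,x1,y0,y1,z,s,o=None):
    # image: right = -y, up = +x ; s px per m
    W=int((y1-y0)*s);H=int((x1-x0)*s)
    v,u=np.mgrid[0:H,0:W]
    X=np.stack([x1-v/s,y1-u/s,np.full(v.shape,z)],-1)
    p=w2pix(n,X.reshape(-1,3),o).reshape(H,W,2).astype(np.float32)
    return cv2.remap(im,p[...,0],p[...,1],cv2.INTER_CUBIC)
E
python3 - <<'E'
from h import *
print(manip.get_obs()['clock'])
for n in ['scene','side']:
    im=cv2.imread(f'pics/{n}0.png')
    a=ortho(n,im,0.25,0.95,-0.5,0.5,0.01,780)
    for i in range(3,10): cv2.line(a,(0,int((.95-i/10)*780)),(780,int((.95-i/10)*780)),(90,90,90),1);cv2.putText(a,f'{i/10}',(0,int((.95-i/10)*780)),0,.4,(0,0,255))
    for j in range(-4,5): cv2.line(a,(int((.5-j/10)*780),0),(int((.5-j/10)*780),600),(90,90,90),1);cv2.putText(a,f'{j/10}',(int((.5-j/10)*780),10),0,.4,(0,0,255))
    cv2.imwrite(f'pics/o_{n}.png',a)
E
```

```text
0.15
```

View pics/o_scene.png

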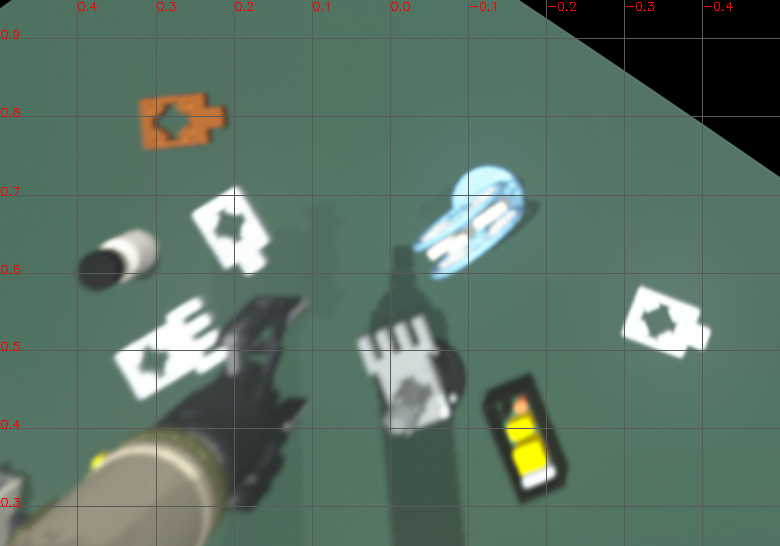

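View pics/o_side.png

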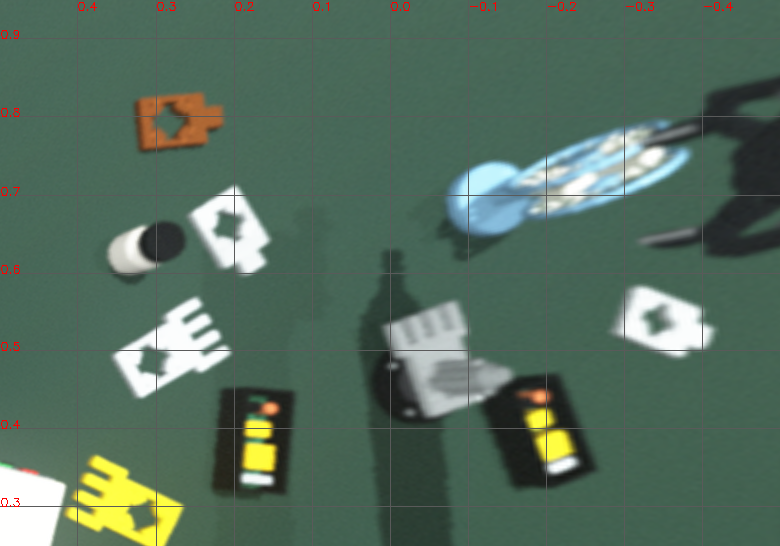

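Emit:
move_arm --claw '[1,1,1,1,1]' --dp '[[-0.2,0.05,0],[-0.2,0.05,0],[-0.2,0.05,0],[0,0,-0.1],[0,0,0]]' --turn '[[0,0,0],[0,0,0],[0,0,0],[0,0,0],[0,0,0]]'

```text
clock: 0.57
position: [0.5031, -0.0309, 0.2528]
ee_rot: [1.0, -0.001, 0.0, 0.0]
ft_force: [-0.0, 0.2, 1.9]
grip_width: 1.0
```

```bash
python3 - <<'E'
from h import *
import pickle
o,im=snap('wrist','w1.png'); pickle.dump(o,open('w1.pkl','wb')); print(o['clock'],o['position'],o['ee_rot'])
im=im[:,:,::-1]
p=w2pix('wrist',[[.47,-.03,.04]],o)[0];print(p)
cv2.imwrite('pics/w1c.png',cv2.resize(im[60:260,140:400],None,fx=3,fy=3,interpolation=cv2.INTER_CUBIC))
E
```

```text
0.5667 [ 0.5031 -0.0309  0.2528] [ 1.     -0.0008  0.0003  0.0002]
[228.9658 166.5928]
```

View pics/w1.png

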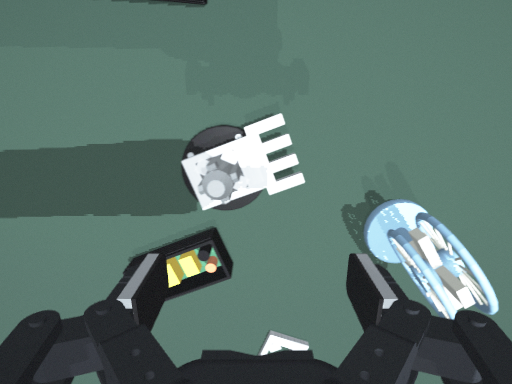

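View pics/w1c.png

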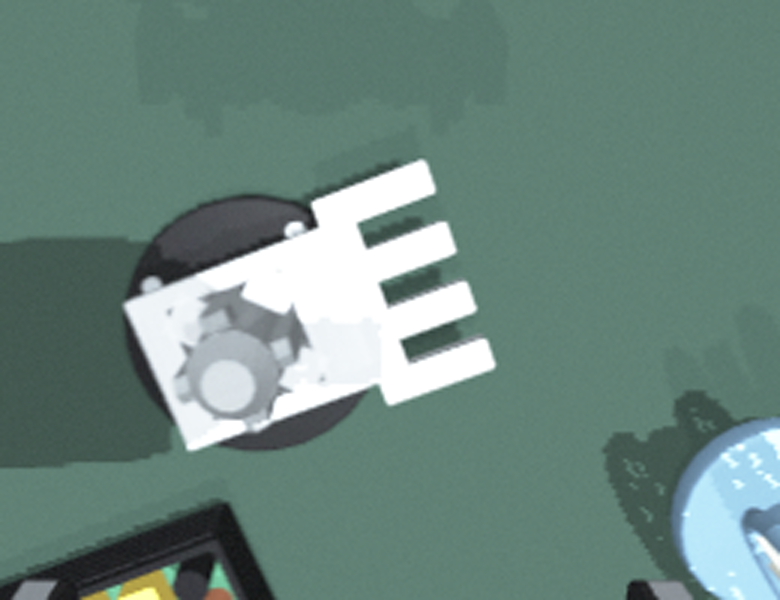

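```bash
cat >> h.py <<'E'
from scipy.optimize import least_squares
def fit(n,o,px,loc,z):
    W=pix2w(n,px,z,o)[:,:2];loc=np.array(loc)/1000.
    f=lambda q:((loc@np.array([[np.cos(q[2]),np.sin(q[2])],[-np.sin(q[2]),np.cos(q[2])]])+q[:2])-W).ravel()
    best=min((least_squares(f,[*W.mean(0),a]) for a in (0,2,4)),key=lambda r:r.cost)
    r=best.x; print('centre',r[:2],'heading deg',np.degrees((r[2]+np.pi)%(2*np.pi)-np.pi),'resid mm',best.fun.reshape(-1,2)*1000);return r
def crop2px(c,x0,y0,s): return (np.array(c,float)+.5)/s-.5+[x0,y0]
E
python3 - <<'E'
from h import *
import pickle
o=pickle.load(open('w1.pkl','rb'))
c=crop2px([(124,304),(191,451),(424,159),(496,367),(311,204),(388,404)],140,60,3)
r=fit('wrist',o,c,[(-38,32),(-38,-32),(88,42),(88,-42),(44,42),(44,-42)],.04)
print('hubtop',pix2w('wrist',crop2px([(228,385)],140,60,3),.097,o))
# scene/side hub top
for n in('scene','side'):
    im=cv2.imread(f'pics/{n}0.png');p=w2pix(n,[[*r[:2],.097],[*r[:2],.04]]);print(n,p)
    u,v=p[0].astype(int);cv2.imwrite(f'pics/hub_{n}.png',cv2.resize(im[v-40:v+50,u-60:u+60],None,fx=6,fy=6,interpolation=cv2.INTER_CUBIC))
E
```

```text
centre [ 0.4615 -0.0401] heading deg 20.669663134854858 resid mm [[ 0.2271 -0.3013]
 [ 0.0064  0.3834]
 [-0.3389 -0.6211]
 [-0.8175  0.3109]
 [ 0.4555  0.1902]
 [ 0.4674  0.0379]]
hubtop [[ 0.4614 -0.0395  0.097 ]]
scene [[238.6264 172.1954]
 [239.4338 184.5745]]
side [[283.8013 183.97  ]
 [282.8232 198.0155]]
```

Emit:
move_arm --claw '[1,1,1,1,1,1,1,1]' --dp '[[0.11,-0.157,0],[0.11,-0.157,0],[0.11,-0.157,0],[0.11,-0.157,0],[0.11,-0.157,0],[0.11,-0.157,0],[0.11,-0.157,0],[0,0,0]]' --turn '[[0,0,0],[0,0,0],[0,0,0],[0,0,0],[0,0,0],[0,0,0],[0,0,0],[0,0,0.15]]'

```text
clock: 1.28
position: [0.6604, 0.1984, 0.2472]
ee_rot: [0.999, -0.054, -0.002, -0.002]
ft_force: [-0.3, 2.1, -1.1]
grip_width: 1.0
```

Emit:
move_arm --claw '[1,1,1,1,1,1,1,1]' --dp '[[0,0,0],[0,0,0],[0,0,0],[0,0,0],[0,0,0],[0,0,0],[0,0,0],[0,0,0]]' --turn '[[0,0,0.15],[0,0,0.15],[0,0,0.15],[0,0,0.15],[0,0,0.15],[0,0,0.15],[0,0,0.15],[0,0,0.13]]'

```text
clock: 1.95
position: [0.6598, 0.1907, 0.2503]
ee_rot: [0.865, -0.501, -0.0, -0.0]
ft_force: [0.1, 0.6, -0.1]
grip_width: 1.003
```

```bash
python3 - <<'E'
from h import *
import pickle
o,im=snap('wrist','w2.png'); pickle.dump(o,open('w2.pkl','wb')); print(o['clock'],o['position'],R.from_quat(o['ee_rot']).as_matrix()[:,0],o['joint_pos'])
E
```

```text
1.95 [0.6598 0.1907 0.2503] [ 0.4976 -0.8674 -0.0001] [-0.3499  0.4614  0.0031  1.2455 -0.0016  1.4345 -1.3969]
```

View pics/w2.png

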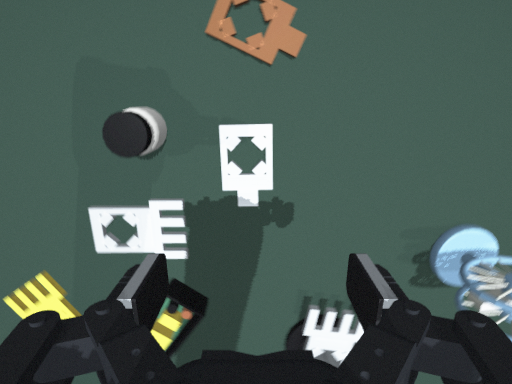

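```bash
python3 - <<'E'
import cv2
im=cv2.imread('pics/w2.png')
cv2.imwrite('pics/w2a.png',cv2.resize(im[115:215,200:300],None,fx=6,fy=6,interpolation=cv2.INTER_CUBIC))
cv2.imwrite('pics/w2b.png',cv2.resize(im[190:270,80:200],None,fx=6,fy=6,interpolation=cv2.INTER_CUBIC))
E
```

```text
(no output)
```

View pics/w2a.png

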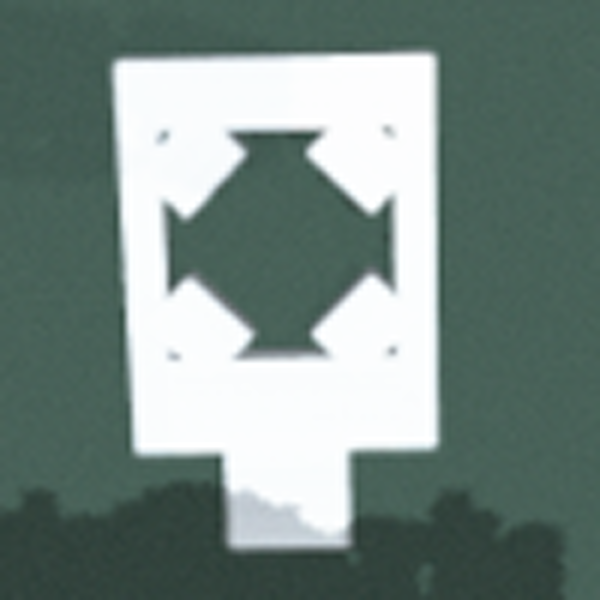

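View pics/w2b.png

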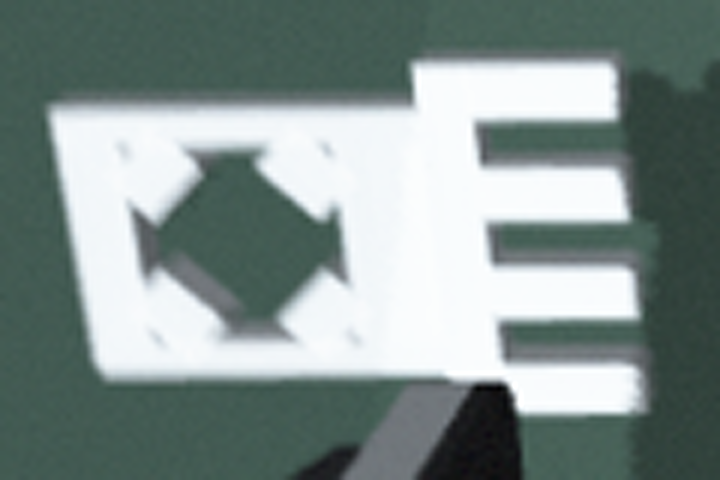

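```bash
python3 - <<'E'
from h import *
import pickle
o=pickle.load(open('w2.pkl','rb'))
c=crop2px([(114,62),(436,54),(438,445),(136,455),(230,548),(351,546)],200,115,6)
fit('wrist',o,c,[(-38,-32),(-38,32),(44,32),(44,-32),(66,-13),(66,13)],.01)
c=crop2px([(48,106),(100,379),(412,62),(617,62),(643,413)],80,190,6)
fit('wrist',o,c,[(-38,32),(-38,-32),(44,42),(88,42),(88,-42)],.01)
Rm=R.from_quat(o['ee_rot']).as_matrix();print(Rm)
E
```

```text
centre [0.6605 0.2065] heading deg -148.8053099573837 resid mm [[ 0.0265 -0.2997]
 [-0.4179  0.3698]
 [-0.3846  0.0591]
 [ 0.6113 -0.1695]
 [ 0.109  -0.1635]
 [ 0.0557  0.2039]]
centre [0.4868 0.3055] heading deg -59.68774247088085 resid mm [[-0.829  -1.1423]
 [ 1.8467  0.6839]
 [-0.8464 -0.3885]
 [-0.9846  0.5068]
 [ 0.8132  0.3402]]
[[ 0.4976 -0.8674  0.0001]
 [-0.8674 -0.4976  0.0002]
 [-0.0001 -0.0002 -1.    ]]
```

Emit:
move_arm --claw '[1,1,1,1,1,1,1,1]' --dp '[[-0.065,0.0075,0],[0,0,0.2],[0,0,0.2],[0,0,0.2],[0,0,0.2],[0,0,0.2],[0,0,0.1],[0,0,0]]' --turn '[[0,0,-0.03],[0,0,0],[0,0,0],[0,0,0],[0,0,0],[0,0,0],[0,0,0],[0,0,0]]' --grip_force 60

```text
clock: 2.67
position: [0.6472, 0.2006, 0.0249]
ee_rot: [0.874, -0.486, -0.003, 0.003]
ft_force: [-0.4, -0.6, -0.4]
grip_width: 1.001
```

```bash
python3 - <<'E'
from h import *
o,im=snap('wrist','w3.png');Rm=R.from_quat(o['ee_rot']).as_matrix(); print(o['clock'],o['position'],Rm[:,0],np.degrees(np.arctan2(Rm[1,0],Rm[0,0])))
snap('side','s3.png')
E
```

```text
2.6667 [0.6472 0.2006 0.0249] [ 0.5277 -0.8494 -0.0027] -58.1508609962348
```

View pics/w3.png

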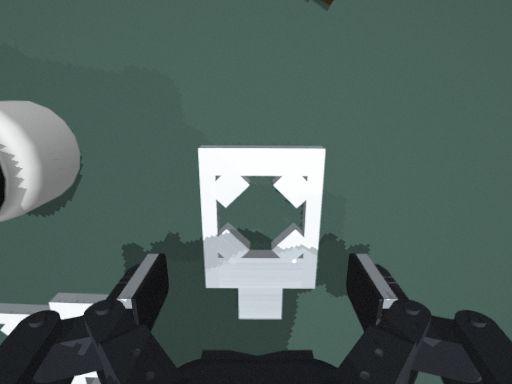

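Emit:
move_arm --claw '[1,1]' --dp '[[0,0,0],[0,0,0]]' --turn '[[0,0,0],[0,0,0]]'

```text
clock: 2.93
position: [0.6527, 0.2012, 0.034]
ee_rot: [0.873, -0.488, 0.001, -0.002]
ft_force: [0.6, 0.2, 0.6]
grip_width: 0.998
```

Emit:
move_arm --claw '[1,1,1,1,1]' --dp '[[0,0,0.07],[0,0,0.07],[0,0,0.035],[0,0,0],[0,0,0]]' --turn '[[0,0,0],[0,0,0],[0,0,0],[0,0,0],[0,0,0]]'

```text
clock: 3.35
position: [0.6507, 0.2001, -0.0046]
ee_rot: [0.873, -0.489, -0.0, 0.001]
ft_force: [0.6, -0.7, -0.5]
grip_width: 1.004
```

```bash
python3 - <<'E'
from h import *
o,im=snap('wrist','w4.png');print(o['clock'],o['position'],o['ft_force'])
o,im=snap('side','s4.png')
u,v=w2pix('side',[[.65,.2,.02]])[0].astype(int)
a=cv2.imread('pics/s4.png');cv2.imwrite('pics/s4c.png',cv2.resize(a[v-60:v+50,u-70:u+70],None,fx=5,fy=5,interpolation=cv2.INTER_CUBIC))
E
```

```text
3.35 [ 0.6507  0.2001 -0.0046] [ 0.6006 -0.6573 -0.5001]
```

View pics/w4.png

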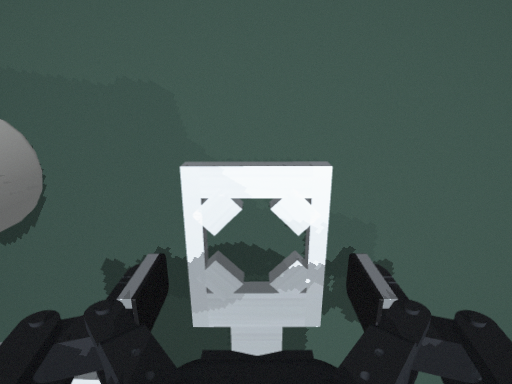

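View pics/s4c.png

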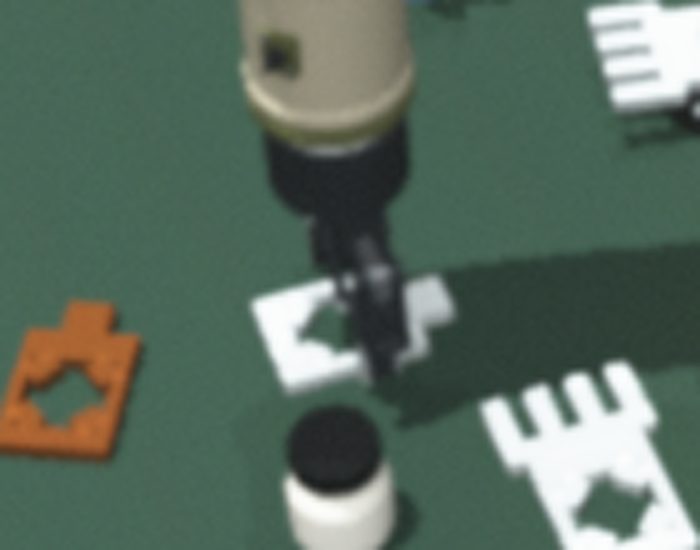

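Emit:
move_arm --claw '[0.7,0.6,0.6,0.6,0.6,0.6,0.6,0.6]' --dp '[[0,0,0],[0,0,0],[0,0,0],[0,0,0],[0,0,0],[0,0,0],[0,0,0],[0,0,0]]' --turn '[[0,0,0],[0,0,0],[0,0,0],[0,0,0],[0,0,0],[0,0,0],[0,0,0],[0,0,0]]' --grip_force 60

```text
clock: 4.12
position: [0.652, 0.2005, -0.0024]
ee_rot: [0.872, -0.489, 0.001, -0.001]
ft_force: [-1.3, -0.8, 4.8]
grip_width: 0.724
```

```bash
python3 - <<'E'
from h import *
o,im=snap('wrist','w5.png');print(o['clock'],o['position'],o['ft_force'],o['grip_width'])
E
```

```text
4.1167 [ 0.652   0.2005 -0.0024] [-1.2749 -0.7786  4.7846] 0.7236348117042601
```

View pics/w5.png

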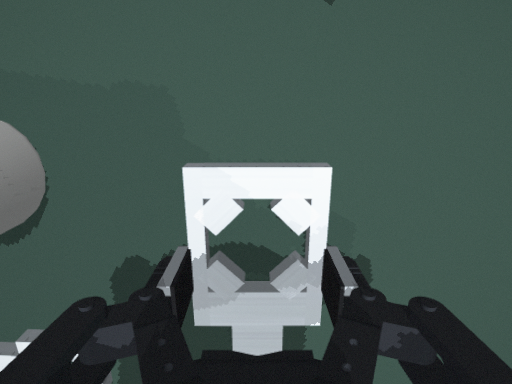

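Emit:
move_arm --claw '[0.4,0.4,0.4,0.4,0.4,0.4,0.4]' --dp '[[0,0,0],[0,0,0],[0,0,-0.05],[0,0,-0.1],[0,0,-0.15],[0,0,0],[0,0,0]]' --turn '[[0,0,0],[0,0,0],[0,0,0],[0,0,0],[0,0,0],[0,0,0],[0,0,0]]' --grip_force 80

```text
clock: 4.75
position: [0.6526, 0.2008, 0.059]
ee_rot: [0.872, -0.489, 0.001, -0.002]
ft_force: [0.3, -1.0, -2.2]
grip_width: 0.722
```

```bash
python3 - <<'E'
from h import *
o,im=snap('wrist','w6.png');print(o['clock'],o['position'],o['ft_force'],o['grip_width'])
E
```

```text
4.75 [0.6526 0.2008 0.059 ] [ 0.255  -0.9821 -2.1647] 0.721917695155871
```

View pics/w6.png

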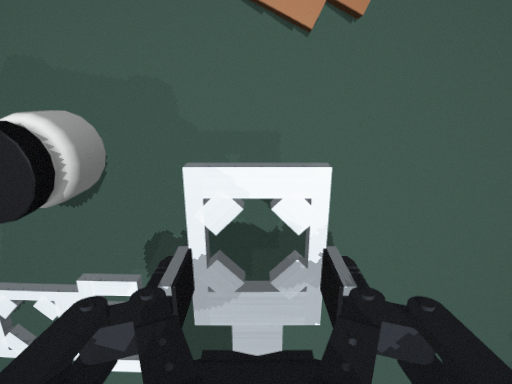

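```bash
python3 - <<'E'
from h import *
import pickle
pickle.dump(manip.get_obs(),open('w6.pkl','wb'))
im=cv2.imread('pics/w6.png')
cv2.imwrite('pics/w6c.png',cv2.resize(im[155:355,170:350],None,fx=3,fy=3,interpolation=cv2.INTER_CUBIC))
E
```

```text
(no output)
```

View pics/w6c.png

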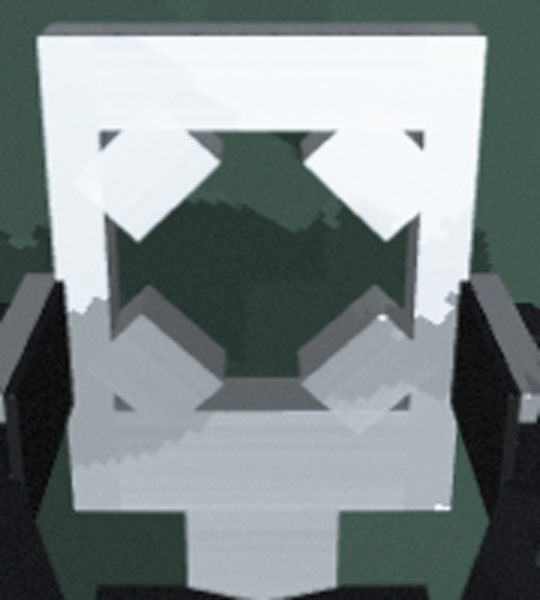

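```bash
python3 - <<'E'
from h import *
import pickle
o=pickle.load(open('w6.pkl','rb'));print(o['position'])
c=crop2px([(37,37),(487,37),(449,511),(75,510),(100,131),(424,131),(408,410),(116,409)],170,155,3)
L=[(-38,-32),(-38,32),(44,32),(44,-32),(-24,-24),(-24,24),(24,24),(24,-24)]
for dz in (.009,.0124,.016):
  r=fit('wrist',o,c,L,o['position'][2]+dz)
  Rm=R.from_quat(o['ee_rot']).as_matrix();print(dz,'bore in tool',Rm.T@(np.array([*r[:2],o['position'][2]])-o['position']))
E
```

```text
[0.6515 0.2004 0.0572]
centre [0.6592 0.2053] heading deg -148.51036662522716 resid mm [[-0.4544 -1.5737]
 [-1.6108  0.2324]
 [ 0.806   1.5357]
 [ 1.5436 -0.0108]
 [-0.2933 -0.8408]
 [-0.8852  0.0662]
 [ 0.2317  0.8084]
 [ 0.6624 -0.2173]]
0.009 bore in tool [-0.0001 -0.0091  0.    ]
centre [0.6607 0.2062] heading deg -148.51036297439302 resid mm [[-0.0138 -0.3222]
 [-0.2957  0.0583]
 [ 0.2919  0.2455]
 [ 0.1656  0.1181]
 [-0.053   0.0348]
 [ 0.004  -0.1162]
 [ 0.0576 -0.0267]
 [-0.1565  0.0085]]
0.0124 bore in tool [-0.0001 -0.0109  0.    ]
centre [0.6623 0.2072] heading deg -148.5103668641251 resid mm [[ 0.4526  1.0029]
 [ 1.0967 -0.1261]
 [-0.2525 -1.1205]
 [-1.2935  0.2546]
 [ 0.2014  0.9618]
 [ 0.9455 -0.3093]
 [-0.1266 -0.9109]
 [-1.0235  0.2476]]
0.016 bore in tool [-0.0001 -0.0128  0.    ]
```

Emit:
move_arm --claw '[0.4,0.4,0.4,0.4,0.4,0.4,0.4,0.4]' --dp '[[0,0,-0.15],[0,0,-0.2],[0,0,-0.11],[0.0985,0.171,0],[0.0985,0.171,0],[0.0985,0.171,0],[0.0985,0.171,0],[0.0985,0.171,0]]' --turn '[[0,0,0.12],[0,0,0.12],[0,0,0],[0,0,0],[0,0,0],[0,0,0],[0,0,0],[0,0,0]]'

```text
clock: 5.47
position: [0.5239, 0.0463, 0.1471]
ee_rot: [0.823, -0.569, -0.001, 0.001]
ft_force: [-0.4, -0.8, -0.6]
grip_width: 0.718
```

Emit:
move_arm --claw '[0.4,0.4,0.4,0.4,0.4,0.4,0.4]' --dp '[[0.0985,0.171,0],[0.0985,0.171,0],[0.05,0.09,0],[0.048,0.083,0],[0,0,0],[0,0,0],[0,0,0]]' --turn '[[0,0,0],[0,0,0],[0,0,0],[0,0,0],[0,0,0],[0,0,0],[0,0,0]]'

```text
clock: 6.05
position: [0.4506, -0.0432, 0.1479]
ee_rot: [0.823, -0.568, -0.0, 0.0]
ft_force: [0.6, 0.4, -1.1]
grip_width: 0.718
```

```bash
cat >> h.py <<'E'
def st(o):
    Rm=R.from_quat(o['ee_rot']).as_matrix();print('t',round(o['clock'],2),'pos',o['position'],'psi',np.degrees(np.arctan2(Rm[1,0],Rm[0,0])),'F',o['ft_force'],'M',o['torque'],'g',o['grip_width'])
E
python3 - <<'E'
from h import *
o,im=snap('wrist','w7.png');st(o)
E
```

```text
t 6.05 pos [ 0.4506 -0.0432  0.1479] psi -69.2642783104257 F [ 0.6139  0.3736 -1.055 ] M [ 0.015   0.0132 -0.0075] g 0.7177934229026668
```

View pics/w7.png

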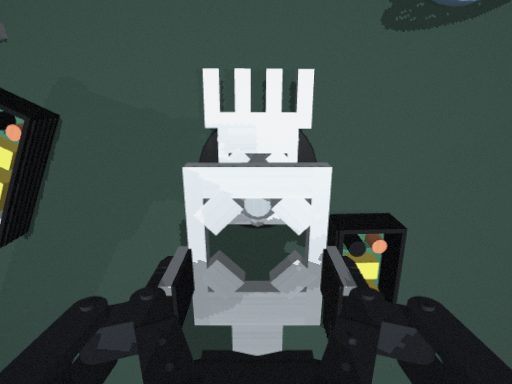

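Emit:
move_arm --claw '[0.4,0.4,0.4,0.4,0.4,0.4,0.4]' --dp '[[0,0,0.1],[0,0,0.1],[0,0,0.05],[0,0,0.03],[0,0,0.03],[0,0,0.03],[0,0,0]]' --turn '[[0,0,0],[0,0,0],[0,0,0],[0,0,0],[0,0,0],[0,0,0],[0,0,0]]'

```text
clock: 6.68
position: [0.4504, -0.0437, 0.0797]
ee_rot: [0.823, -0.568, -0.0, 0.0]
ft_force: [0.4, 0.3, -1.7]
grip_width: 0.718
```

```bash
python3 - <<'E'
from h import *
o,im=snap('wrist','w8.png');st(o)
E
```

```text
t 6.68 pos [ 0.4504 -0.0437  0.0797] psi -69.28524054720987 F [ 0.3879  0.3283 -1.7059] M [-0.0138  0.0467  0.0154] g 0.7178922805284411
```

View pics/w8.png

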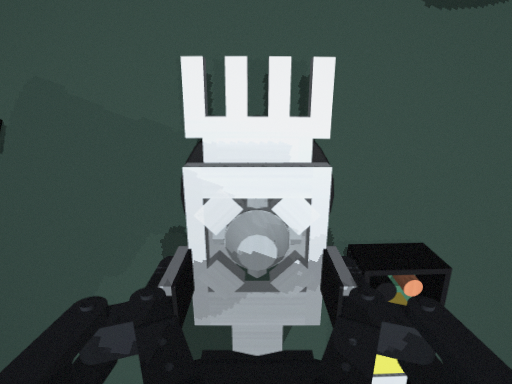

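Emit:
move_arm --claw '[0.4,0.4,0.4,0.4,0.4]' --dp '[[0,0,0.03],[0,0,0.03],[0,0,0.04],[0,0,0.03],[0,0,0]]' --turn '[[0,0,0],[0,0,0],[0,0,0],[0,0,0],[0,0,0]]'

```text
clock: 7.15
position: [0.4496, -0.0439, 0.0528]
ee_rot: [0.823, -0.569, -0.001, 0.001]
ft_force: [-0.6, 0.7, -1.4]
grip_width: 0.716
```

Emit:
move_arm --claw '[0.4,0.4,0.4,0.4,0.4,0.4]' --dp '[[0,0,0.03],[0,0,0.025],[0,0,0.01],[0,0,0.005],[0,0,0],[0,0,0]]' --turn '[[0,0,0],[0,0,0],[0,0,0],[0,0,0],[0,0,0],[0,0,0]]'

```text
clock: 7.65
position: [0.4507, -0.0439, 0.0404]
ee_rot: [0.823, -0.569, 0.0, -0.0]
ft_force: [0.1, -0.1, -0.9]
grip_width: 0.714
```

Emit:
move_arm --claw '[0.4,0.4,0.4,0.4,0.4]' --dp '[[0,0,0.006],[0,0,0.006],[0,0,0.004],[0,0,0],[0,0,0]]' --turn '[[0,0,0],[0,0,0],[0,0,0],[0,0,0],[0,0,0]]'

```text
clock: 8.07
position: [0.4508, -0.0438, 0.0377]
ee_rot: [0.823, -0.569, 0.0, -0.0]
ft_force: [-2.9, 0.4, 7.0]
grip_width: 0.714
```

```bash
python3 - <<'E'
from h import *
o,im=snap('wrist','w9.png');st(o)
E
```

```text
t 8.07 pos [ 0.4508 -0.0438  0.0377] psi -69.29976878678222 F [-2.9345  0.4212  6.9772] M [-0.0906  0.6414  0.0101] g 0.7135522525265822
```

View pics/w9.png

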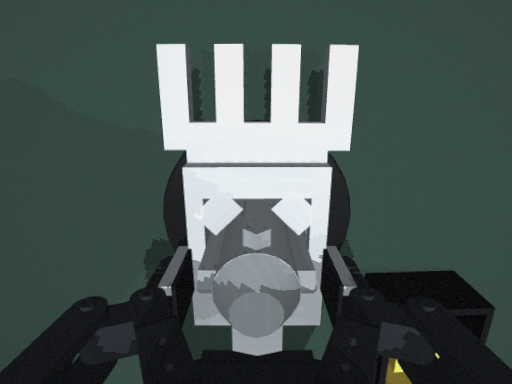

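Emit:
move_arm --claw '[0.8,0.9,1,1,1,1]' --dp '[[0,0,0],[0,0,0],[0,0,0],[0,0,0],[0,0,0],[0,0,0]]' --turn '[[0,0,0],[0,0,0],[0,0,0],[0,0,0],[0,0,0],[0,0,0]]'

```text
clock: 8.62
position: [0.4505, -0.0439, 0.0371]
ee_rot: [0.823, -0.569, -0.0, 0.0]
ft_force: [-0.7, 0.2, 0.8]
grip_width: 0.995
```

Emit:
move_arm --claw '[1,1,1,1,1,1]' --dp '[[0,0,-0.05],[0,0,-0.15],[0,0,-0.2],[0,0,-0.2],[0,0,-0.2],[0,0,0]]' --turn '[[0,0,0],[0,0,0],[0,0,0],[0,0,0],[0,0,0],[0,0,0]]'

```text
clock: 9.12
position: [0.454, -0.044, 0.2056]
ee_rot: [0.823, -0.569, 0.005, -0.004]
ft_force: [1.2, -0.2, -0.1]
grip_width: 0.999
```

```bash
python3 - <<'E'
from h import *
import pickle
o,im=snap('wrist','w10.png');st(o);pickle.dump(o,open('w10.pkl','wb'))
E
```

```text
t 9.12 pos [ 0.454  -0.044   0.2056] psi -69.32355013638049 F [ 1.2236 -0.2047 -0.091 ] M [-0.0137 -0.0689  0.0176] g 0.999061307835655
```

View pics/w10.png

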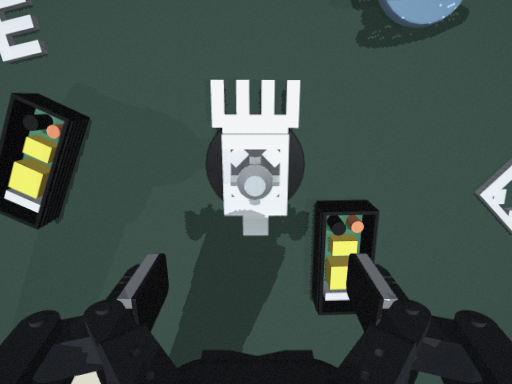

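Emit:
move_arm --claw '[1,1,1,1,1,1,1,1]' --dp '[[-0.159,-0.0885,-0.02],[-0.159,-0.0885,-0.02],[-0.159,-0.0885,-0.02],[-0.159,-0.0885,-0.02],[-0.159,-0.0885,-0.02],[-0.159,-0.0885,-0.02],[-0.159,-0.0885,-0.02],[-0.159,-0.0885,-0.02]]' --turn '[[0,0,0],[0,0,0],[0,0,0],[0,0,0],[0,0,0],[0,0,0],[0,0,0],[0,0,0]]'

```text
clock: 9.83
position: [0.4926, 0.2456, 0.2289]
ee_rot: [0.823, -0.569, -0.0, 0.0]
ft_force: [1.0, -0.4, 0.7]
grip_width: 0.997
```

Emit:
move_arm --claw '[1,1,1,1,1,1,1,1]' --dp '[[-0.159,-0.0885,0],[0,0,0],[0,0,0],[0,0,0],[0,0,0],[0,0,0],[0,0,0],[0,0,0]]' --turn '[[0,0,0],[0,0,-0.155],[0,0,-0.155],[0,0,-0.155],[0,0,-0.155],[0,0,-0.155],[0,0,-0.155],[0,0,-0.155]]'

```text
clock: 10.5
position: [0.498, 0.2798, 0.2286]
ee_rot: [0.985, -0.175, -0.0, 0.001]
ft_force: [-0.8, 0.6, 1.0]
grip_width: 1.001
```

Emit:
move_arm --claw '[1,1,1,1,1,1,1,1]' --dp '[[0,0,0],[0,0,0],[0,0,0],[0,0,0],[0,0,0],[0,0,0],[0,0,0],[0,0,0]]' --turn '[[0,0,-0.155],[0,0,-0.155],[0,0,-0.155],[0,0,-0.155],[0,0,-0.155],[0,0,-0.155],[0,0,-0.155],[0,0,-0.04]]'

```text
clock: 11.17
position: [0.498, 0.2797, 0.2286]
ee_rot: [0.965, 0.264, -0.001, 0.0]
ft_force: [-0.1, 0.6, 0.7]
grip_width: 0.997
```

```bash
python3 - <<'E'
from h import *
import pickle
o,im=snap('wrist','w11.png');st(o);pickle.dump(o,open('w11.pkl','wb'))
a=cv2.imread('pics/w11.png');cv2.imwrite('pics/w11c.png',cv2.resize(a[90:250,170:350],None,fx=3.7,fy=3.7,interpolation=cv2.INTER_CUBIC))
E
```

```text
t 11.17 pos [0.498  0.2797 0.2286] psi 30.5655857759704 F [-0.0705  0.5602  0.7482] M [0.0324 0.0173 0.0549] g 0.9967934194236882
```

View pics/w11.png

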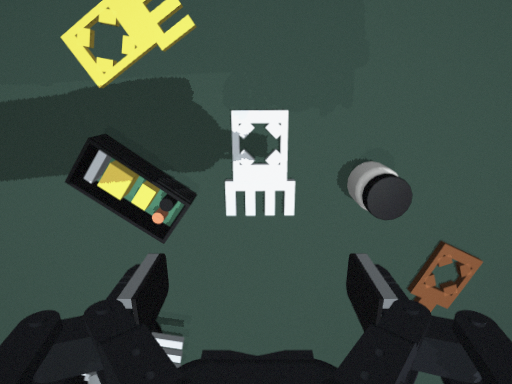

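View pics/w11c.png

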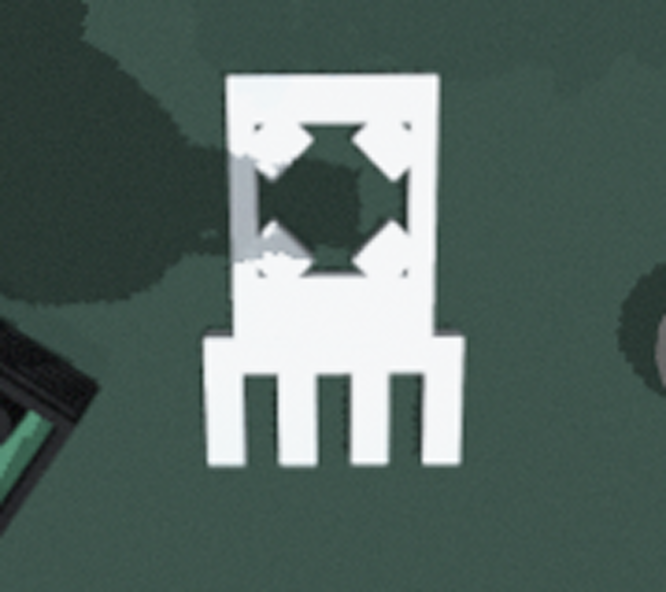

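```bash
cat >> h.py <<'E'
def plan(o,xyz,psi_now=None):
    Rm=R.from_quat(o['ee_rot']).as_matrix();print('dp total',Rm.T@(np.array(xyz)-o['position'])/.2)
E
python3 - <<'E'
from h import *
import pickle
o=pickle.load(open('w11.pkl','rb'))
c=crop2px([(226,74),(438,74),(465,337),(203,337),(208,466),(461,466)],170,90,3.7)
r=fit('wrist',o,c,[(-38,-32),(-38,32),(44,42),(44,-42),(88,-42),(88,42)],.01)
g=r[:2]+.025*np.array([np.cos(r[2]),np.sin(r[2])]);print(g)
plan(o,[*g,-.003])
E
```

```text
centre [0.4863 0.3038] heading deg -59.05770753806167 resid mm [[ 0.7627 -0.4726]
 [ 0.2517 -0.3424]
 [-0.5859 -0.2006]
 [ 0.5072 -0.0601]
 [ 0.1003  0.6365]
 [-1.036   0.4391]]
[0.4992 0.2824]
dp total [ 0.0135 -0.0085  1.1578]
```

Emit:
move_arm --claw '[1,1,1,1,1,1,1,1]' --dp '[[0.0135,-0.0085,0.1],[0,0,0.2],[0,0,0.2],[0,0,0.2],[0,0,0.2],[0,0,0.1],[0,0,0.05],[0,0,0]]' --turn '[[0,0,-0.008],[0,0,0],[0,0,0],[0,0,0],[0,0,0],[0,0,0],[0,0,0],[0,0,0]]'

```text
clock: 11.88
position: [0.4984, 0.2821, 0.0169]
ee_rot: [0.965, 0.263, -0.002, 0.001]
ft_force: [-0.0, 0.1, -1.2]
grip_width: 1.001
```

Emit:
move_arm --claw '[1,1,1,1]' --dp '[[0,0,0.06],[0,0,0.048],[0,0,0],[0,0,0]]' --turn '[[0,0,0],[0,0,0],[0,0,0],[0,0,0]]'

```text
clock: 12.22
position: [0.5, 0.283, -0.0022]
ee_rot: [0.965, 0.263, 0.0, -0.0]
ft_force: [-0.1, 0.7, 1.7]
grip_width: 1.004
```

```bash
python3 - <<'E'
from h import *
import pickle
o,im=snap('wrist','w12.png');st(o)
E
```

```text
t 12.22 pos [ 0.5     0.283  -0.0022] psi 30.4991883936961 F [-0.1232  0.6916  1.7126] M [-0.0006  0.0301 -0.0382] g 1.0036408518525903
```

View pics/w12.png

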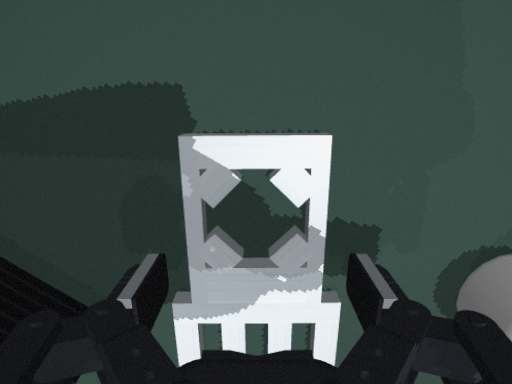

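Emit:
move_arm --claw '[0.7,0.6,0.5,0.4,0.4,0.4,0.4,0.4]' --dp '[[0,0,0],[0,0,0],[0,0,0],[0,0,0],[0,0,0],[0,0,0],[0,0,0],[0,0,0]]' --turn '[[0,0,0],[0,0,0],[0,0,0],[0,0,0],[0,0,0],[0,0,0],[0,0,0],[0,0,0]]' --grip_force 80

```text
clock: 12.93
position: [0.5006, 0.2834, -0.0009]
ee_rot: [0.965, 0.263, 0.001, -0.0]
ft_force: [-3.1, -1.3, 10.4]
grip_width: 0.716
```

```bash
python3 - <<'E'
from h import *
import pickle
o,im=snap('wrist','w13.png');st(o)
E
```

```text
t 12.93 pos [ 0.5006  0.2834 -0.0009] psi 30.504793834488023 F [-3.1348 -1.3333 10.3776] M [-0.4542  0.7435 -0.0594] g 0.7161648924828939
```

Emit:
move_arm --claw '[0.4,0.4,0.4,0.4,0.4]' --dp '[[0,0,-0.05],[0,0,-0.1],[0,0,-0.15],[0,0,0],[0,0,0]]' --turn '[[0,0,0],[0,0,0],[0,0,0],[0,0,0],[0,0,0]]'

```text
clock: 13.4
position: [0.5011, 0.2837, 0.0598]
ee_rot: [0.965, 0.263, 0.002, -0.0]
ft_force: [-0.2, 0.6, -1.8]
grip_width: 0.714
```

```bash
python3 - <<'E'
from h import *
import pickle
o,im=snap('wrist','w14.png');st(o);pickle.dump(o,open('w14.pkl','wb'))
a=cv2.imread('pics/w14.png');cv2.imwrite('pics/w14c.png',cv2.resize(a[120:320,165:345],None,fx=3,fy=3,interpolation=cv2.INTER_CUBIC))
E
```

```text
t 13.4 pos [0.5011 0.2837 0.0598] psi 30.504232862535897 F [-0.2419  0.5686 -1.7849] M [0.0076 0.0331 0.0162] g 0.7144984295166201
```

View pics/w14.png

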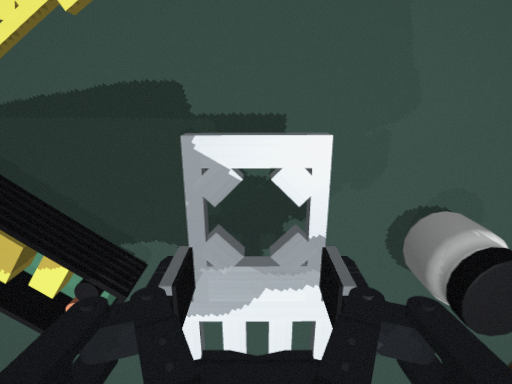

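View pics/w14c.png

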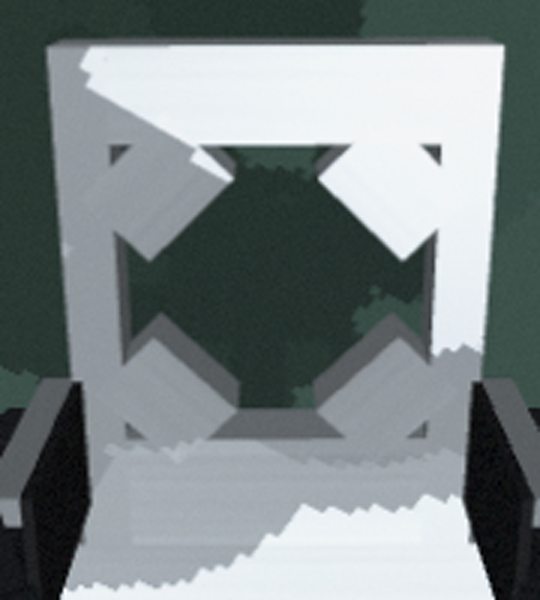

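```bash
cat >> h.py <<'E'
def pnp(px,loc,guess_dz=0.0115):
    # loc mm (x,y) on plate top; returns pose of plate in tool frame
    c=cams.camera_info('wrist');K=np.array([[c['fx'],0,c['cx']],[0,c['fy'],c['cy']],[0,0,1]])
    L=np.c_[np.array(loc)/1000.,np.zeros(len(loc))]
    ok,rv,tv=cv2.solvePnP(L,np.array(px,float).reshape(-1,1,2),K,c['dist'],flags=cv2.SOLVEPNP_IPPE)
    T=np.eye(4);T[:3,:3]=cv2.Rodrigues(rv)[0];T[:3,3]=tv.ravel()
    T=c['tool_from_camera']@T
    print('plate top in tool: t mm',T[:3,3]*1000,'x axis',T[:3,0],'z axis',T[:3,2]);return T
E
python3 - <<'E'
from h import *
import pickle
L=[(-38,-32),(-38,32),(-24,-24),(-24,24),(24,24),(24,-24)]
c=crop2px([(47,46),(503,46),(110,145),(441,145),(426,438),(125,438)],165,120,3)
pnp(c,L)
o=pickle.load(open('w14.pkl','rb'))
r=fit('wrist',o,c,L,o['position'][2]+.0109)
Rm=R.from_quat(o['ee_rot']).as_matrix();print('bore in tool',Rm.T@(np.array([*r[:2],o['position'][2]])-o['position']))
c=crop2px([(37,37),(487,37),(449,511),(75,510),(100,131),(424,131),(408,410),(116,409)],170,155,3)
pnp(c,[(-38,-32),(-38,32),(44,32),(44,-32),(-24,-24),(-24,24),(24,24),(24,-24)])
h=np.radians(20.67);ps=np.radians(110.67)
E
```

```text
plate top in tool: t mm [ -0.4392 -24.9087 -11.1677] x axis [0.0008 1.     0.0038] z axis [ 0.001   0.0038 -1.    ]
centre [0.4881 0.3048] heading deg -59.4759186360313 resid mm [[ 0.1192 -0.0771]
 [ 0.065  -0.098 ]
 [-0.0997  0.0326]
 [-0.0319  0.0918]
 [-0.1842 -0.0384]
 [ 0.1316  0.089 ]]
bore in tool [-0.0005 -0.0248 -0.    ]
plate top in tool: t mm [ -0.2012 -11.4516 -12.4387] x axis [ 0.0006  1.     -0.0051] z axis [-0.0017 -0.0051 -1.    ]
```

Emit:
move_arm --claw '[0.4,0.4,0.4,0.4,0.4,0.4,0.4,0.4]' --dp '[[0,0,-0.15],[0,0,-0.2],[0,0,-0.1],[0,0,0],[0,0,0],[0,0,0],[0,0,0],[0,0,0]]' --turn '[[0,0,0],[0,0,-0.1],[0,0,-0.15],[0,0,-0.15],[0,0,-0.15],[0,0,-0.15],[0,0,-0.15],[0,0,-0.15]]'

```text
clock: 14.12
position: [0.4992, 0.2825, 0.1462]
ee_rot: [0.789, 0.615, -0.001, -0.0]
ft_force: [0.0, -0.6, -1.3]
grip_width: 0.713
```

Emit:
move_arm --claw '[0.4,0.4,0.4,0.4,0.4,0.4,0.4,0.4]' --dp '[[0,0,0],[0,0,0],[0,0,0],[0,0,0],[0,0,0],[0,0,0],[0,0,0],[0,0,0]]' --turn '[[0,0,-0.15],[0,0,-0.15],[0,0,-0.15],[0,0,-0.15],[0,0,-0.12],[0,0,-0.06],[0,0,0],[0,0,0]]'

```text
clock: 14.78
position: [0.4994, 0.2826, 0.1466]
ee_rot: [0.57, 0.822, -0.001, -0.0]
ft_force: [0.1, 0.1, -2.1]
grip_width: 0.718
```

```bash
python3 - <<'E'
from h import *
o=manip.get_obs();st(o);plan(o,[.4846,-.0307,.15]);print(o['joint_pos'])
E
```

```text
t 14.78 pos [0.4994 0.2826 0.1466] psi 110.50198594536884 F [ 0.0709  0.0506 -2.1296] M [ 0.0252 -0.0565 -0.0454] g 0.7178397247006845
dp total [-1.4415 -0.6183 -0.0161]
[-0.1697  0.3285 -0.5083  1.6836  0.1706  1.1754  1.2071]
```

Emit:
move_arm --claw '[0.4,0.4,0.4,0.4,0.4,0.4,0.4,0.4]' --dp '[[-0.1,-0.043,-0.01],[-0.18,-0.077,0],[-0.18,-0.077,0],[-0.18,-0.077,0],[-0.18,-0.077,0],[-0.18,-0.077,0],[-0.18,-0.077,0],[-0.18,-0.077,0]]' --turn '[[0,0,-0.003],[0,0,0],[0,0,0],[0,0,0],[0,0,0],[0,0,0],[0,0,0],[0,0,0]]'

```text
clock: 15.45
position: [0.4867, -0.0145, 0.1494]
ee_rot: [0.569, 0.822, -0.0, -0.0]
ft_force: [1.5, 0.2, -1.8]
grip_width: 0.716
```

Emit:
move_arm --claw '[0.4,0.4,0.4,0.4]' --dp '[[-0.081,-0.036,0],[0,0,0],[0,0,0],[0,0,0]]' --turn '[[0,0,0],[0,0,0],[0,0,0],[0,0,0]]'

```text
clock: 15.78
position: [0.4863, -0.0292, 0.1493]
ee_rot: [0.568, 0.823, 0.0, -0.0]
ft_force: [-0.4, 0.7, -1.4]
grip_width: 0.719
```

```bash
python3 - <<'E'
from h import *
import pickle
o,im=snap('wrist','w15.png');st(o);plan(o,[.4846,-.0307,.15]);pickle.dump(o,open('w15.pkl','wb'))
E
```

```text
t 15.78 pos [ 0.4863 -0.0292  0.1493] psi 110.73924564330909 F [-0.4077  0.6592 -1.3947] M [-0.0127 -0.0031  0.0073] g 0.7190354933394832
dp total [-0.0039 -0.0104 -0.0033]
```

View pics/w15.png

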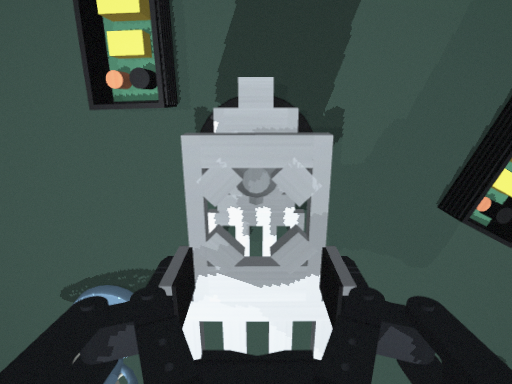

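```bash
python3 - <<'E'
from h import *
import pickle
o=pickle.load(open('w15.pkl','rb'))
a=cv2.imread('pics/w15.png');cv2.imwrite('pics/w15c.png',cv2.resize(a[150:280,190:330],None,fx=4.5,fy=4.5,interpolation=cv2.INTER_CUBIC))
print(w2pix('wrist',[[.4614,-.0399,.097]],o))
E
```

```text
[[254.9047 180.1789]]
```

View pics/w15c.png

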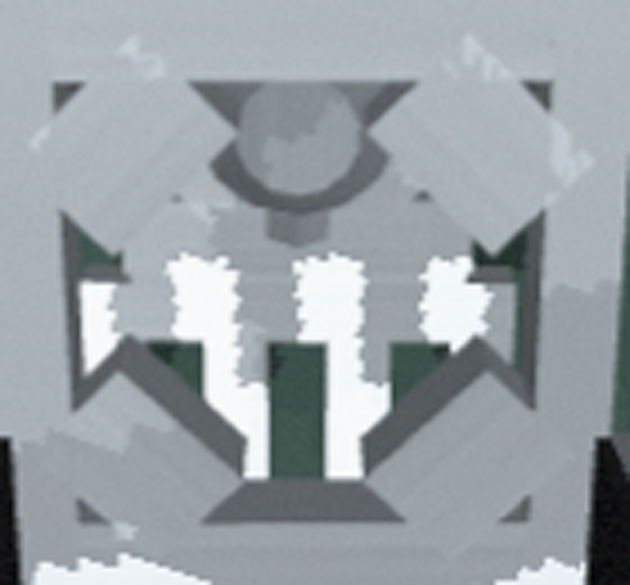

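```bash
python3 - <<'E'
from h import *
import pickle
o=pickle.load(open('w15.pkl','rb'))
p=pix2w('wrist',[(256.7,180.6)],.097,o)[0];Rm=R.from_quat(o['ee_rot']).as_matrix()
print(p,(Rm.T@(p-o['position']))*1000)
E
```

```text
[ 0.4613 -0.0387  0.097 ] [ -0.0321 -26.751   52.3472]
```

Emit:
move_arm --claw '[0.4,0.4,0.4,0.4,0.4,0.4,0.4,0.4]' --dp '[[0.001,-0.0095,0.05],[0,0,0.1],[0,0,0.08],[0,0,0.03],[0,0,0.03],[0,0,0.03],[0,0,0],[0,0,0]]' --turn '[[0,0,0],[0,0,0],[0,0,0],[0,0,0],[0,0,0],[0,0,0],[0,0,0],[0,0,0]]'

```text
clock: 16.5
position: [0.4847, -0.0306, 0.0857]
ee_rot: [0.568, 0.823, 0.0, 0.0]
ft_force: [0.6, -0.3, -1.0]
grip_width: 0.714
```

```bash
python3 - <<'E'
from h import *
o,im=snap('wrist','w16.png');st(o)
a=cv2.imread('pics/w16.png');cv2.imwrite('pics/w16c.png',cv2.resize(a[100:280,160:360],None,fx=3.5,fy=3.5,interpolation=cv2.INTER_CUBIC))
E
```

```text
t 16.5 pos [ 0.4847 -0.0306  0.0857] psi 110.75551769336386 F [ 0.5904 -0.2882 -1.0173] M [-0.0371 -0.0904  0.0212] g 0.7144550126127692
```

View pics/w16c.png

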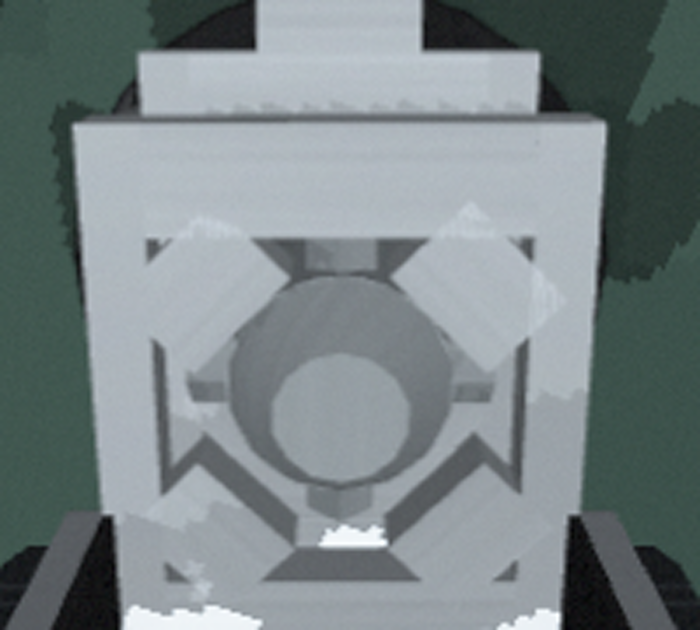

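Centred, teeth in line with the slots. Lowering on.

Emit:
move_arm --claw '[0.4,0.4,0.4,0.4,0.4,0.4,0.4]' --dp '[[0,0,0.03],[0,0,0.03],[0,0,0.03],[0,0,0.03],[0,0,0.03],[0,0,0.015],[0,0,0]]' --turn '[[0,0,0],[0,0,0],[0,0,0],[0,0,0],[0,0,0],[0,0,0],[0,0,0]]'

```text
clock: 17.13
position: [0.4839, -0.0308, 0.0516]
ee_rot: [0.568, 0.823, -0.0, -0.001]
ft_force: [0.0, -0.4, -1.3]
grip_width: 0.712
```

Emit:
move_arm --claw '[0.4,0.4,0.4,0.4,0.4]' --dp '[[0,0,0.01],[0,0,0.008],[0,0,0],[0,0,0],[0,0,0]]' --turn '[[0,0,0],[0,0,0],[0,0,0],[0,0,0],[0,0,0]]'

```text
clock: 17.55
position: [0.4847, -0.0308, 0.0492]
ee_rot: [0.568, 0.823, 0.0, 0.0]
ft_force: [-0.2, 0.2, 2.1]
grip_width: 0.71
```

```bash
python3 - <<'E'
from h import *
o,im=snap('wrist','w17.png');st(o)
E
```

```text
t 17.55 pos [ 0.4847 -0.0308  0.0492] psi 110.74693161277358 F [-0.2457  0.1566  2.0906] M [0.0634 0.0965 0.0143] g 0.7104734949489054
```

View pics/w17.png

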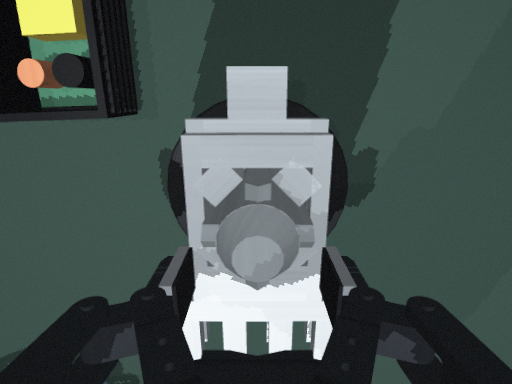

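Emit:
move_arm --claw '[0.4,0.4,0.8,0.9,1,1,1,1]' --dp '[[0,0,0.004],[0,0,0],[0,0,0],[0,0,0],[0,0,0],[0,0,0],[0,0,0],[0,0,0]]' --turn '[[0,0,0],[0,0,0],[0,0,0],[0,0,0],[0,0,0],[0,0,0],[0,0,0],[0,0,0]]'

```text
clock: 18.27
position: [0.4845, -0.0308, 0.048]
ee_rot: [0.568, 0.823, 0.0, -0.0]
ft_force: [-0.1, 0.0, -0.4]
grip_width: 1.001
```

Emit:
move_arm --claw '[1,1,1,1,1,1]' --dp '[[0,0,-0.05],[0,0,-0.15],[0,0,-0.2],[0,0,-0.2],[0,0,-0.2],[0,0,0]]' --turn '[[0,0,0],[0,0,0],[0,0,0],[0,0,0],[0,0,0],[0,0,0]]'

```text
clock: 18.77
position: [0.4879, -0.0306, 0.2169]
ee_rot: [0.568, 0.823, 0.003, 0.005]
ft_force: [1.7, 0.5, 0.3]
grip_width: 1.0
```

```bash
python3 - <<'E'
from h import *
import pickle
o,im=snap('wrist','w18.png');st(o);pickle.dump(o,open('w18.pkl','wb'))
o,im=snap('side','s18.png');u,v=w2pix('side',[[.46,-.04,.05]])[0].astype(int)
a=cv2.imread('pics/s18.png');cv2.imwrite('pics/s18c.png',cv2.resize(a[v-45:v+45,u-60:u+60],None,fx=6,fy=6,interpolation=cv2.INTER_CUBIC))
plan(manip.get_obs(),[.535,-.34,.23])
E
```

```text
t 18.77 pos [ 0.4879 -0.0306  0.2169] psi 110.75568872377774 F [1.6887 0.5111 0.2647] M [-0.0094 -0.0907 -0.0124] g 0.9997208462044265
dp total [-1.534  -0.3155 -0.0958]
```

View pics/w18.png

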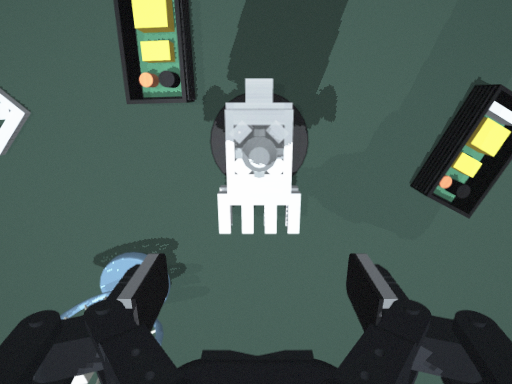

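View pics/s18c.png

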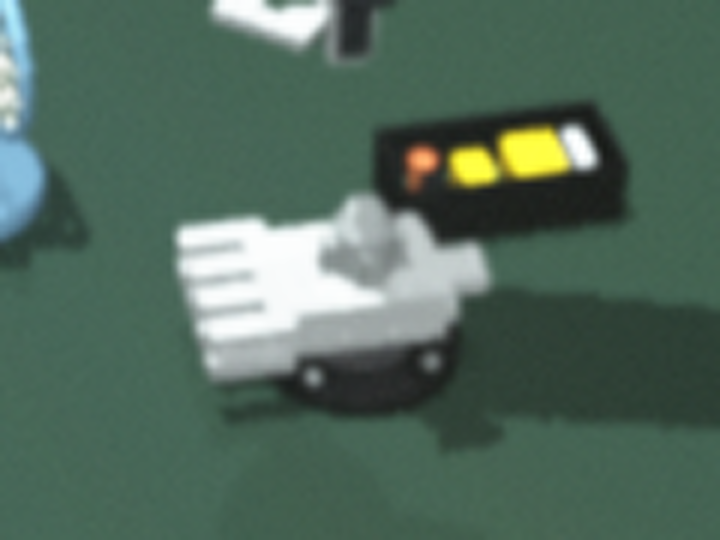

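Emit:
move_arm --claw '[1,1,1,1,1,1,1,1]' --dp '[[-0.17,-0.035,-0.02],[-0.17,-0.035,-0.02],[-0.17,-0.035,-0.02],[-0.17,-0.035,-0.02],[-0.17,-0.035,0],[-0.17,-0.035,0],[-0.17,-0.035,0],[-0.17,-0.035,0]]' --turn '[[0,0,0],[0,0,0],[0,0,0],[0,0,0],[0,0,0],[0,0,0],[0,0,0],[0,0,0]]'

```text
clock: 19.53
position: [0.5278, -0.3063, 0.2227]
ee_rot: [0.568, 0.823, -0.0, -0.001]
ft_force: [0.8, 0.1, 0.4]
grip_width: 1.003
```

Emit:
move_arm --claw '[1,1,1,1,1,1,1,1]' --dp '[[-0.17,-0.035,0],[0,0,0],[0,0,0],[0,0,0],[0,0,0],[0,0,0],[0,0,0],[0,0,0]]' --turn '[[0,0,0],[0,0,0.155],[0,0,0.155],[0,0,0.155],[0,0,0.155],[0,0,0.155],[0,0,0.155],[0,0,0.155]]'

```text
clock: 20.2
position: [0.5333, -0.3388, 0.2226]
ee_rot: [0.859, 0.512, -0.001, -0.001]
ft_force: [-0.2, -0.3, 0.2]
grip_width: 1.002
```

Emit:
move_arm --claw '[1,1,1,1,1,1,1,1]' --dp '[[0,0,0],[0,0,0],[0,0,0],[0,0,0],[0,0,0],[0,0,0],[0,0,0],[0,0,0]]' --turn '[[0,0,0.155],[0,0,0.155],[0,0,0.155],[0,0,0.155],[0,0,0.155],[0,0,0.155],[0,0,0.155],[0,0,0.155]]'

```text
clock: 20.87
position: [0.5333, -0.3388, 0.2226]
ee_rot: [0.999, 0.05, -0.001, -0.001]
ft_force: [1.1, -0.8, -0.5]
grip_width: 1.003
```

Emit:
move_arm --claw '[1,1,1,1,1,1]' --dp '[[0,0,0],[0,0,0],[0,0,0],[0,0,0],[0,0,0],[0,0,0]]' --turn '[[0,0,0.155],[0,0,0.155],[0,0,0.155],[0,0,0.09],[0,0,0],[0,0,0]]'

```text
clock: 21.37
position: [0.5335, -0.3389, 0.223]
ee_rot: [0.987, -0.162, -0.001, -0.0]
ft_force: [-0.5, 0.3, -0.2]
grip_width: 1.0
```

```bash
python3 - <<'E'
from h import *
import pickle
o,im=snap('wrist','w19.png');st(o);pickle.dump(o,open('w19.pkl','wb'))
a=cv2.imread('pics/w19.png');cv2.imwrite('pics/w19c.png',cv2.resize(a[90:250,170:350],None,fx=3.7,fy=3.7,interpolation=cv2.INTER_CUBIC))
E
```

```text
t 21.37 pos [ 0.5335 -0.3389  0.223 ] psi -18.69553261172129 F [-0.5018  0.3399 -0.2159] M [ 0.0265  0.0285 -0.0192] g 1.0002623549899174
```

View pics/w19.png

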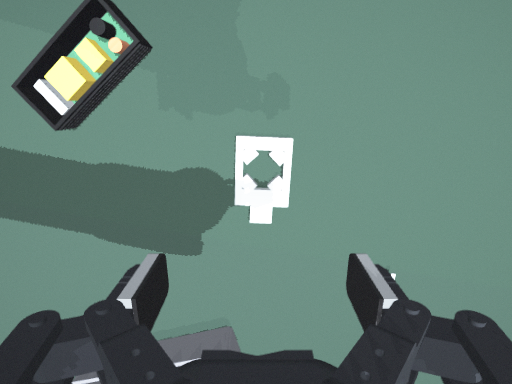

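View pics/w19c.png

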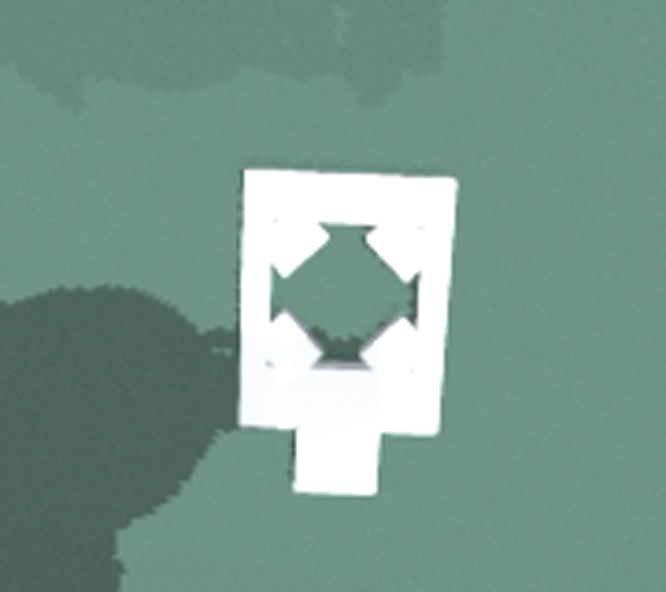

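```bash
python3 - <<'E'
from h import *
import pickle
o=pickle.load(open('w19.pkl','rb'))
c=crop2px([(244,170),(457,178),(437,435),(239,424),(295,491),(377,495)],170,90,3.7)
r=fit('wrist',o,c,[(-38,-32),(-38,32),(44,32),(44,-32),(66,-13),(66,13)],.01)
g=r[:2]+.0105*np.array([np.cos(r[2]),np.sin(r[2])]);print(g)
plan(o,[*g,-.0025])
E
```

```text
centre [ 0.5381 -0.3441] heading deg -111.06816339371629 resid mm [[ 0.4704 -0.8756]
 [-0.8852 -0.7326]
 [-0.1194  0.7915]
 [ 0.4642 -0.5342]
 [ 0.6449  0.3017]
 [-0.5749  1.0492]]
[ 0.5343 -0.3539]
dp total [0.0298 0.0702 1.1277]
```

Emit:
move_arm --claw '[1,1,1,1,1,1,1,1]' --dp '[[0.03,0.07,0],[0,0,0.2],[0,0,0.2],[0,0,0.2],[0,0,0.2],[0,0,0.1],[0,0,0.1],[0,0,0]]' --turn '[[0,0,0.053],[0,0,0],[0,0,0],[0,0,0],[0,0,0],[0,0,0],[0,0,0],[0,0,0]]'

```text
clock: 22.08
position: [0.5324, -0.3527, 0.0193]
ee_rot: [0.983, -0.183, -0.004, -0.001]
ft_force: [-0.8, 1.3, -0.2]
grip_width: 0.998
```

Emit:
move_arm --claw '[1,1,1,1,1]' --dp '[[0,0,0.06],[0,0,0.048],[0,0,0.02],[0,0,0],[0,0,0]]' --turn '[[0,0,0],[0,0,0],[0,0,0],[0,0,0],[0,0,0]]'

```text
clock: 22.5
position: [0.5354, -0.3546, -0.001]
ee_rot: [0.983, -0.184, 0.0, 0.0]
ft_force: [-0.2, 0.0, 0.8]
grip_width: 1.003
```

```bash
python3 - <<'E'
from h import *
import pickle
o,im=snap('wrist','w20.png');st(o)
E
```

```text
t 22.5 pos [ 0.5354 -0.3546 -0.001 ] psi -21.22542817518221 F [-0.2056  0.0282  0.7661] M [-0.0004 -0.0171 -0.008 ] g 1.0033190003093055
```

View pics/w20.png

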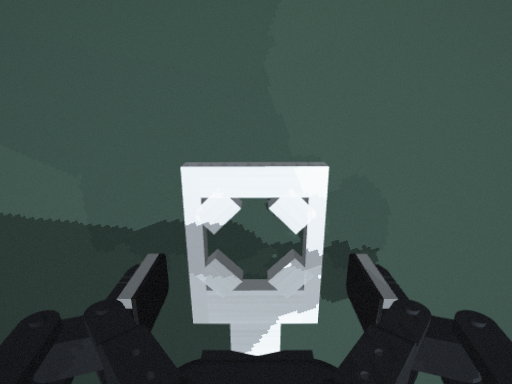

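Emit:
move_arm --claw '[0.7,0.6,0.5,0.4,0.4,0.4,0.4,0.4]' --dp '[[0,0,0.005],[0,0,0],[0,0,0],[0,0,0],[0,0,0],[0,0,0],[0,0,0],[0,0,0]]' --turn '[[0,0,0],[0,0,0],[0,0,0],[0,0,0],[0,0,0],[0,0,0],[0,0,0],[0,0,0]]' --grip_force 80

```text
clock: 23.22
position: [0.5357, -0.3549, -0.0011]
ee_rot: [0.983, -0.184, 0.001, 0.0]
ft_force: [-0.1, -0.0, 7.2]
grip_width: 0.714
```

```bash
python3 - <<'E'
from h import *
st(manip.get_obs())
E
```

```text
t 23.22 pos [ 0.5357 -0.3549 -0.0011] psi -21.241436142347798 F [-0.1438 -0.004   7.2321] M [0.2419 0.5359 0.0035] g 0.7138051991457354
```

Emit:
move_arm --claw '[0.4,0.4,0.4,0.4,0.4]' --dp '[[0,0,-0.05],[0,0,-0.1],[0,0,-0.15],[0,0,0],[0,0,0]]' --turn '[[0,0,0],[0,0,0],[0,0,0],[0,0,0],[0,0,0]]'

```text
clock: 23.63
position: [0.5363, -0.3552, 0.0599]
ee_rot: [0.983, -0.184, 0.002, 0.001]
ft_force: [0.5, 0.5, -2.6]
grip_width: 0.712
```

```bash
python3 - <<'E'
from h import *
import pickle
o,im=snap('wrist','w21.png');st(o);pickle.dump(o,open('w21.pkl','wb'))
a=cv2.imread('pics/w21.png');cv2.imwrite('pics/w21c.png',cv2.resize(a[155:355,170:350],None,fx=3,fy=3,interpolation=cv2.INTER_CUBIC))
E
```

```text
t 23.63 pos [ 0.5363 -0.3552  0.0599] psi -21.240304794018147 F [ 0.4842  0.501  -2.5984] M [ 0.0071  0.012  -0.0432] g 0.7121029909557592
```

View pics/w21c.png

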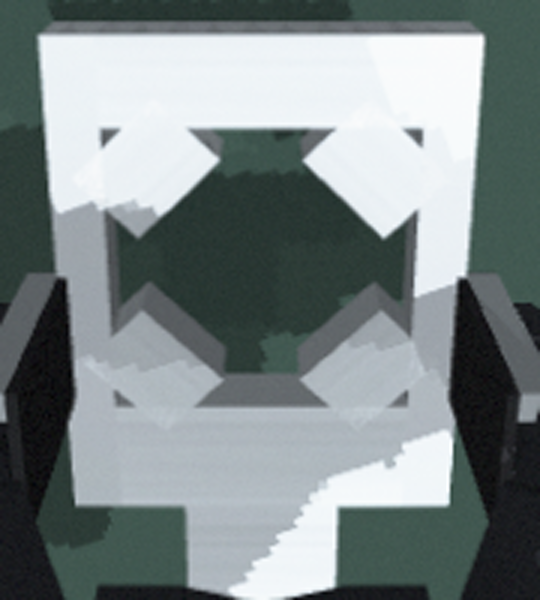

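```bash
python3 - <<'E'
from h import *
c=crop2px([(38,35),(485,35),(449,507),(76,507),(100,129),(423,129),(408,407),(116,406)],170,155,3)
T=pnp(c,[(-38,-32),(-38,32),(44,32),(44,-32),(-24,-24),(-24,24),(24,24),(24,-24)])
o=manip.get_obs();st(o)
ps=np.radians(-69.33);tx=np.array([np.cos(ps),np.sin(ps)]);ty=np.array([np.sin(ps),-np.cos(ps)])
t=np.array([.4614,-.0396])-T[0,3]*tx-T[1,3]*ty;print(t)
d=t-o['position'][:2];print(d@tx/.2,d@ty/.2,(o['position'][2]-.15)/.2)
E
```

```text
plate top in tool: t mm [ -0.2625 -11.3509 -11.9375] x axis [ 0.0024  1.     -0.005 ] z axis [-0.004 -0.005 -1.   ]
t 23.68 pos [ 0.5354 -0.3545  0.0582] psi -21.23444157081923 F [-0.4274  0.4605 -1.1648] M [0.0442 0.0616 0.0346] g 0.7146941970535252
[ 0.4509 -0.0439]
-1.6023783155811504 -0.1530146835354262 -0.45891848176773375
```

Emit:
move_arm --claw '[0.4,0.4,0.4,0.4,0.4,0.4,0.4,0.4]' --dp '[[0,0,-0.15],[0,0,-0.2],[0,0,-0.11],[0,0,0],[0,0,0],[0,0,0],[0,0,0],[0,0,0]]' --turn '[[0,0,0.1],[0,0,0.15],[0,0,0.15],[0,0,0.15],[0,0,0.15],[0,0,0.15],[0,0,0.15],[0,0,0.069]]'

```text
clock: 24.35
position: [0.5345, -0.3539, 0.1481]
ee_rot: [0.821, -0.572, -0.001, 0.0]
ft_force: [0.1, 0.1, -1.5]
grip_width: 0.715
```

Emit:
move_arm --claw '[0.4,0.4,0.4,0.4,0.4,0.4,0.4,0.4]' --dp '[[-0.1,-0.01,0],[-0.18,-0.017,0],[-0.18,-0.017,0],[-0.18,-0.017,0],[-0.18,-0.017,0],[-0.18,-0.017,0],[-0.18,-0.017,0],[-0.18,-0.017,0]]' --turn '[[0,0,0],[0,0,0],[0,0,0],[0,0,0],[0,0,0],[0,0,0],[0,0,0],[0,0,0]]'

```text
clock: 25.02
position: [0.4618, -0.0892, 0.1485]
ee_rot: [0.822, -0.569, -0.001, 0.001]
ft_force: [0.6, 0.9, -1.5]
grip_width: 0.714
```

Emit:
move_arm --claw '[0.4,0.4,0.4,0.4,0.4]' --dp '[[-0.16,-0.014,0],[-0.082,-0.01,0],[0,0,0],[0,0,0],[0,0,0]]' --turn '[[0,0,0],[0,0,0],[0,0,0],[0,0,0],[0,0,0]]'

```text
clock: 25.43
position: [0.4505, -0.0447, 0.149]
ee_rot: [0.822, -0.569, -0.0, 0.0]
ft_force: [0.3, -0.9, -1.0]
grip_width: 0.718
```

```bash
python3 - <<'E'
from h import *
import pickle
o,im=snap('wrist','w22.png');st(o);pickle.dump(o,open('w22.pkl','wb'));plan(o,[.4509,-.0439,.15])
a=cv2.imread('pics/w22.png');cv2.imwrite('pics/w22c.png',cv2.resize(a[150:310,170:350],None,fx=3.7,fy=3.7,interpolation=cv2.INTER_CUBIC))
E
```

```text
t 25.43 pos [ 0.4505 -0.0447  0.149 ] psi -69.38586351596868 F [ 0.2862 -0.9185 -0.9985] M [-0.0599  0.0009  0.0102] g 0.7182407932743285
dp total [-0.0029 -0.0034 -0.005 ]
```

View pics/w22.png

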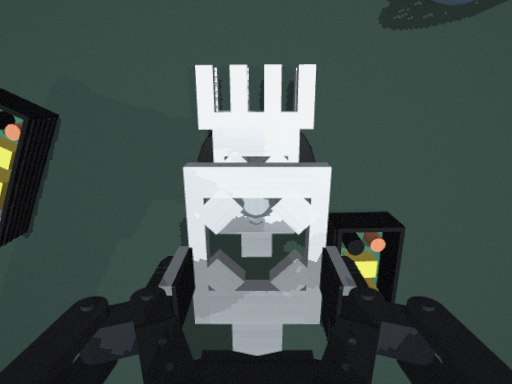

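View pics/w22c.png

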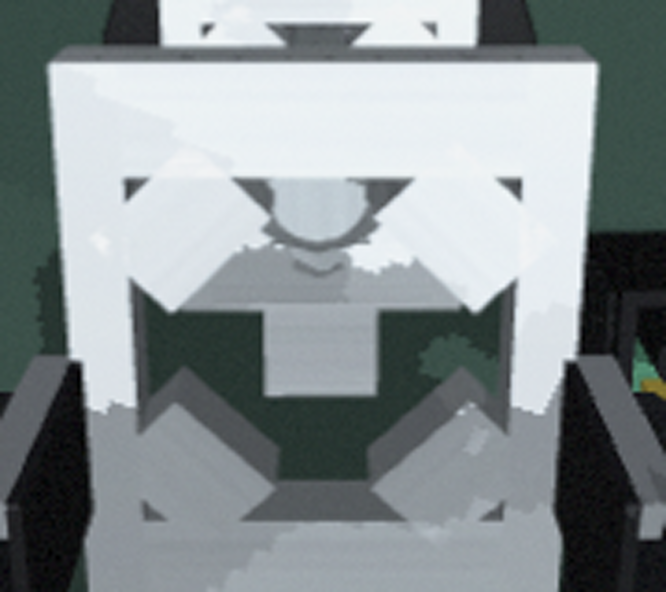

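Emit:
move_arm --claw '[0.4,0.4,0.4,0.4,0.4,0.4,0.4,0.4]' --dp '[[-0.003,-0.003,0.05],[0,0,0.1],[0,0,0.06],[0,0,0.03],[0,0,0.03],[0,0,0.03],[0,0,0],[0,0,0]]' --turn '[[0,0,0],[0,0,0],[0,0,0],[0,0,0],[0,0,0],[0,0,0],[0,0,0],[0,0,0]]'

```text
clock: 26.15
position: [0.4512, -0.0432, 0.0896]
ee_rot: [0.822, -0.569, 0.0, 0.0]
ft_force: [-0.3, -1.2, -1.6]
grip_width: 0.718
```

```bash
python3 - <<'E'
from h import *
o,im=snap('wrist','w23.png');st(o)
a=cv2.imread('pics/w23.png');cv2.imwrite('pics/w23c.png',cv2.resize(a[150:310,170:350],None,fx=3.7,fy=3.7,interpolation=cv2.INTER_CUBIC))
E
```

```text
t 26.15 pos [ 0.4512 -0.0432  0.0896] psi -69.36147481314327 F [-0.3188 -1.1756 -1.5844] M [ 0.0051 -0.0098  0.0326] g 0.717590993334697
```

View pics/w23c.png

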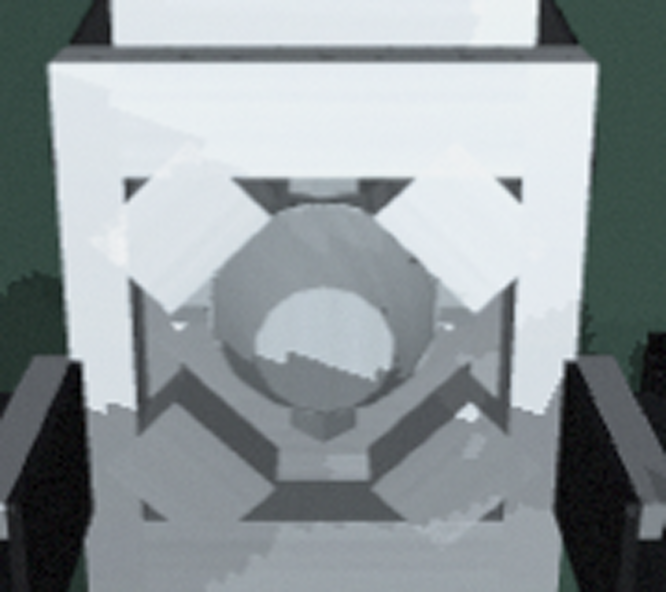

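Emit:
move_arm --claw '[0.4,0.4,0.4,0.4,0.4,0.4,0.4,0.4]' --dp '[[0,0,0.03],[0,0,0.03],[0,0,0.03],[0,0,0.03],[0,0,0.015],[0,0,0.01],[0,0,0],[0,0,0]]' --turn '[[0,0,0],[0,0,0],[0,0,0],[0,0,0],[0,0,0],[0,0,0],[0,0,0],[0,0,0]]'

```text
clock: 26.87
position: [0.4511, -0.0431, 0.0605]
ee_rot: [0.822, -0.569, -0.0, 0.0]
ft_force: [-0.3, -0.8, -1.3]
grip_width: 0.716
```

Emit:
move_arm --claw '[0.4,0.4,0.4,0.4,0.4]' --dp '[[0,0,0.008],[0,0,0.005],[0,0,0],[0,0,0],[0,0,0]]' --turn '[[0,0,0],[0,0,0],[0,0,0],[0,0,0],[0,0,0]]'

```text
clock: 27.28
position: [0.4515, -0.0431, 0.0588]
ee_rot: [0.822, -0.569, 0.0, -0.0]
ft_force: [-3.8, 0.3, 8.8]
grip_width: 0.712
```

Emit:
move_arm --claw '[0.4,0.8,0.9,1,1,1,1]' --dp '[[0,0,0],[0,0,0],[0,0,0],[0,0,0],[0,0,0],[0,0,0],[0,0,0]]' --turn '[[0,0,0],[0,0,0],[0,0,0],[0,0,0],[0,0,0],[0,0,0],[0,0,0]]'

```text
clock: 27.87
position: [0.4511, -0.0431, 0.0579]
ee_rot: [0.822, -0.569, 0.0, -0.0]
ft_force: [0.1, -0.0, 1.2]
grip_width: 1.002
```

Emit:
move_arm --claw '[1,1,1,1,1,1,1,1]' --dp '[[0,0,-0.05],[0,0,-0.15],[0,0,-0.2],[0,0,-0.2],[0,0,-0.2],[0,0,0],[0,0,0],[0,0,0]]' --turn '[[0,0,0],[0,0,0],[0,0,0],[0,0,0],[0,0,0],[0,0,0],[0,0,0],[0,0,0]]'

```text
clock: 28.53
position: [0.4508, -0.0431, 0.2181]
ee_rot: [0.822, -0.569, 0.0, -0.0]
ft_force: [0.7, 0.7, -0.5]
grip_width: 1.0
```

```bash
python3 - <<'E'
from h import *
import pickle
o,im=snap('wrist','w24.png');st(o);pickle.dump(o,open('w24.pkl','wb'))
o,im=snap('side','s24.png');u,v=w2pix('side',[[.46,-.04,.06]])[0].astype(int)
a=cv2.imread('pics/s24.png');cv2.imwrite('pics/s24c.png',cv2.resize(a[v-45:v+45,u-60:u+60],None,fx=6,fy=6,interpolation=cv2.INTER_CUBIC))
a=cv2.imread('pics/w24.png');cv2.imwrite('pics/w24c.png',cv2.resize(a[50:250,170:350],None,fx=3,fy=3,interpolation=cv2.INTER_CUBIC))
E
```

```text
t 28.53 pos [ 0.4508 -0.0431  0.2181] psi -69.34660006290756 F [ 0.6557  0.7435 -0.4522] M [-0.0004  0.0067 -0.0567] g 1.0000024411125121
```

View pics/w24c.png

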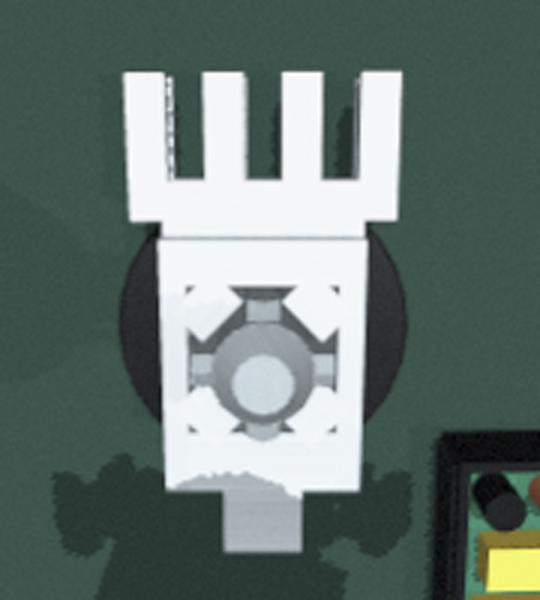

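View pics/s24c.png

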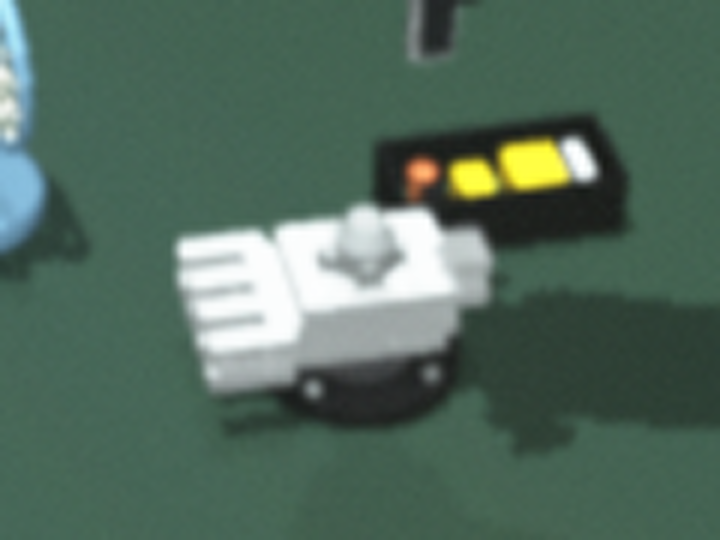

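```bash
python3 - <<'E'
from h import *
import pickle
o=pickle.load(open('w24.pkl','rb'))
c=crop2px([(158,238),(368,238),(360,491),(167,491),(225,552),(301,552)],170,50,3)
L=[(-38,-32),(-38,32),(44,32),(44,-32),(66,-13),(66,13)]
T=pnp(c,L);print(o['position'][2]-T[2,3]); fit('wrist',o,c,L,.07)
c=crop2px([(123,72),(403,72),(399,221),(130,221)],170,50,3)
fit('wrist',o,c,[(88,42),(88,-42),(44,-42),(44,42)],.06)
print(np.abs(cv2.imread('pics/side0.png').astype(int)-cv2.imread('pics/s24.png'))[240:,:300].mean())
manip.hand_in()
E
```

```text
plate top in tool: t mm [  0.3531 -11.8027 146.4129] x axis [ 0.0015  0.9999 -0.017 ] z axis [-0.0046 -0.017  -0.9998]
0.0716690039394382
centre [ 0.4614 -0.0396] heading deg -159.2823765393758 resid mm [[-0.5623 -0.4958]
 [-0.6835 -0.0557]
 [ 0.1479  0.3541]
 [ 0.2253  0.0131]
 [ 0.4079  0.1392]
 [ 0.4648  0.0451]]
centre [ 0.4607 -0.0402] heading deg 20.81803339036969 resid mm [[-0.038  -0.6326]
 [-0.1257  0.1603]
 [ 0.0007  0.7332]
 [ 0.163  -0.2609]]
7.220177469135803
the job is handed in; nothing more can be done
```

The cooling stack is finished and handed in at about 28.6 s. I slid a spacer, then the loose fin plate, then the other spacer onto the hub. Each was gripped across its flanks, lowered to light contact (under 10 N) and released, with the tabs alternating.

**Last checks from the wrist picture:**
- **Top spacer:** centred at (0.4614, -0.0396) against the hub axis at about (0.4614, -0.040). Its heading is -159.3°, opposite the fitted comb at 20.7°. A separate pose fit put its top face at 71.7 mm with about 1° of tilt, against a nominal 70 mm and flat; that gap is within camera accuracy.
- **Fin plate:** centred at (0.4607, -0.0402), heading 20.8°, over the fitted comb.
- **First spacer:** not measured once it was covered. Its gripper height at contact (0.0377 m against 0.0376 m expected) and the closed stack in the side view agree with it being home.

**Bystanders:** the arm went near none of them, and the fan and second housing look unmoved. I did not measure any of their positions at the end. A rough difference of the side pictures was inconclusive because plates and shadows had changed. At hand-in the gripper was open, well above the stack and touching nothing.

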